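Shake the soft paint tubes at the marked speed

ROBOT

A 6-joint arm with a two-finger parallel gripper is mounted at the origin on a cart in front of the work surface, level with it; the furniture and walls round the work are solid. World frame = base frame: x ahead of the robot, y to its left, z up, the work surface at z = 0. Lengths are in mm, angles in rad, forces in N, time in s.
With the tool pointing down it reaches from about 350 to 725 mm from the base axis. Payload 6 kg.
Tool frame: the origin (TCP) lies between the finger pads, 19 mm behind the fingertips; this is the grasp point; z points along the fingers, y is the line along which they close (so a half turn about z gives the same grasp; the last joint's range is limited). The gripper opens to 85 mm and grips with 20 to 120 N. Pads are 22 mm wide; open, the fingers measure 114 mm over their backs; the gripper's body (76 mm by 85 mm) begins 54 mm behind the grasp point. The pads swing forward as they close: fully open they stand 13 mm farther back than shut.
Start: joints at [-0.958, 0.04, 0.085, 0, -1.615, -0.334], TCP at [165.132, -576.808, 249.961] pointing down, gripper open.
Joint ranges: [-2.56, 2.56], [-1.29, 2.01], [-1.08, 1.49], [-3.29, 1.98], [-2.81, -0.18], [-2.99, 2.99]. Speed limits (rad/s): [2.57, 2.57, 3.01, 3.14, 3.14, 3.14].

INTERFACE

Orientations are given as [roll, pitch, yaw] about the fixed x, y, z axes, in that order (R = Rz(yaw) Ry(pitch) Rx(roll)).
In Python, from station import ctrl gives the robot as it stands.
- The arm moves only by the shell command python3 -m crank 'ROWS' [FORCE]. ROWS is JSON, a list of rows, each a list of 3 entries, a list of its own where there are three numbers: the shift along the tool's x, y, z in mm, then the turn, a rotation vector about the tool's x, y, z in rad, then the opening, from 0 (shut) to 1 (fully open). In form: [[[x, y, z], [wx, wy, wz], grip], ...]. A call has 1 to 8 rows; each row is the pose to reach, as a shift and turn from the pose commanded when the call began, along the tool's axes at that moment; what a row does not reach only later rows make up. A row lasts 1/12 s, in which the tool goes at most 41.7 mm and 7.16 degrees, less where a joint would pass 70% of its speed; a pose out of reach is approached as far as the arm can. A call with a gripper value outside its range is refused whole. The fingers move at their own pace and stop on an object; FORCE is the grip in N (left out, the last holds). Time passes only in rows, so rows that repeat a pose let the fingers close. It gives the time, the measured TCP pose, the force, the opening and the grip force at its end, in the units of the state.
- ctrl.get_obs(): the state, without advancing time (a new reading comes with each control period).
- ctrl.capture(name): name is "scene" or "top"; returns the picture (420x560x3 uint8, red, green, blue); there is no depth.
- ctrl.camera_params(name): a dict with "fx", "fy", "cx", "cy" (pixels), "D" ([k1, k2, p1, p2, k3] as OpenCV has them; the pictures are not rectified), "world_to_cam" (4x4, takes a point from world to camera coordinates). Camera axes: x right, y down, z forward; pixel columns grow to the right and rows downward; lengths in mm; the calibration is good to about 2 mm. A picture is of the moment at which its call begins. camera_params takes no time and is no camera call.
- ctrl.finish_job(): hands the job in; it is judged then, once.
Trained networks look in the newest picture that a camera, given by its name, has taken for a name from the list of things; names that differ only in an ending like _2 or _b are one class to them, and where a whole thing is asked for, a point or a joint stands for the part that bears it (a point fixed in the world has none). Each returns a list of dicts, best first, with "score" (0 to 1); they miss things now and then, are a little off and sometimes report something else, mostly with a low value. They report only what shows in the picture. A call takes as long as a camera call.
- ctrl.recognise(query, camera): "at" ([row, column] in pixels, amid what is visible of it).
- ctrl.outline_of(query, camera): "region" (420x560 bool, what is visible of it) and "at" ([row, column] in pixels, amid what is visible of it).
The state is a dict: "clock": time; "joints": joint angles; "joint_vel": joint speeds; "joint_torque": joint torques, N m; "eef_pos": TCP position; "tool_rot": TCP orientation; "force": force on the tool from outside, world axes, zero at the start; "ft_torque": the same for the moment, N m; "opening": opening from 0.0 (shut) to 1.0 (fully open); "gripper_force": force on a finger pad.
Only numpy, scipy, OpenCV 4.12 (cv2) and the standard library are available. Lean on these libraries where they do the work, as an engineer would, in place of code of your own. Each camera call takes 0.05 s, during which the arm holds its last target. There are 200 camera calls.

TASK

Lay all the paint tubes from the wooden tray flat on the shaker's platform, side by side and none on another, then turn its dial to the red mark, let go and let it run at least three seconds, and turn the dial back to off (0) before taking anything out. Then lay all the tubes flat in the wooden tray again. The tubes are soft: handle them at the gripper's lightest grip, never squeezing one or pressing one down with more than 35 N a finger, and leave the pot, the brush and the tin where they are.

Things in the scene. Friction and masses are not known exactly. Their poses are not given: they have to be found in the camera images.
- tube_teal: soft white paint tube, teal band, black cap (may be absent); 118 long, 37 wide at the crimp, about 30 at the grip, up to 30 high, 60 to 100 g. Origin under its middle; z up, length along y: cap (18 dia., 18 long) at -y, body y=-42 to +57, 30 thick near the cap, thinning to a flat crimp at +y. Grip across its width near y=-10, lightly: both fingers' force on it together must stay under 70 N
- tube_teal_mid (a point): point in the middle of the teal tube, 15 mm above its underside; same axes as the tube; about 15 mm above whatever the tube lies on, whichever way up it is. A held tube may sag or tilt up to 10 mm in the fingers: when laying it down go slowly and stop at the first touch, as pressing it down also counts as squeezing (about 10 N per mm)
- tube_purple: soft white paint tube, purple band, black cap (may be absent); 118 long, 37 wide at the crimp, about 30 at the grip, up to 30 high, 60 to 100 g. Origin under its middle; z up, length along y: cap (18 dia., 18 long) at -y, body y=-42 to +57, 30 thick near the cap, thinning to a flat crimp at +y. Grip across its width near y=-10, lightly: both fingers' force on it together must stay under 70 N
- tube_purple_mid (a point): point in the middle of the purple tube, 15 mm above its underside; same axes as the tube; about 15 mm above whatever the tube lies on, whichever way up it is. A held tube may sag or tilt up to 10 mm in the fingers: when laying it down go slowly and stop at the first touch, as pressing it down also counts as squeezing (about 10 N per mm)
- tube_yellow: soft white paint tube, yellow band, black cap (may be absent); 118 long, 37 wide at the crimp, about 30 at the grip, up to 30 high, 60 to 100 g. Origin under its middle; z up, length along y: cap (18 dia., 18 long) at -y, body y=-42 to +57, 30 thick near the cap, thinning to a flat crimp at +y. Grip across its width near y=-10, lightly: both fingers' force on it together must stay under 70 N
- tube_yellow_mid (a point): point in the middle of the yellow tube, 15 mm above its underside; same axes as the tube; about 15 mm above whatever the tube lies on, whichever way up it is. A held tube may sag or tilt up to 10 mm in the fingers: when laying it down go slowly and stop at the first touch, as pressing it down also counts as squeezing (about 10 N per mm)
- tube_red: soft white paint tube, red band, black cap (may be absent); 118 long, 37 wide at the crimp, about 30 at the grip, up to 30 high, 60 to 100 g. Origin under its middle; z up, length along y: cap (18 dia., 18 long) at -y, body y=-42 to +57, 30 thick near the cap, thinning to a flat crimp at +y. Grip across its width near y=-10, lightly: both fingers' force on it together must stay under 70 N
- tube_red_mid (a point): point in the middle of the red tube, 15 mm above its underside; same axes as the tube; about 15 mm above whatever the tube lies on, whichever way up it is. A held tube may sag or tilt up to 10 mm in the fingers: when laying it down go slowly and stop at the first touch, as pressing it down also counts as squeezing (about 10 N per mm)
- shaker: bench shaker, fixed, a low grey housing 330 (x) x 360 (y) (platform 392), its top panel 50 above the table; origin on the table under its centre, x away from the robot. Its flat platform is at the back (+x), its dial at the front
- platform (a point): centre of the shaker platform's black mat, 68 above the table; clear inside 158 (its x) x 380 (its y), with a rim 12 high and 6 thick round it; it overhangs the housing a little at the sides; room for three tubes side by side, lengthwise along x, at y = -105, 0, 105
- dial (a joint): shaker speed dial, upright axis, rad: 0 = off (pointer toward the robot, at the first scale tick), grows clockwise seen from above, stops at 0 and 3.0; stays where it is left, stiffness about 0.06 N m
- mark (a joint): angle, on the same scale as the dial (0 to 3.0 rad, clockwise from above), of the red tab on the scale, which shows the speed to set; it cannot be moved by touch; 1.5 to 2.7
- dial_grip (a point): on the dial's axis, 28 above the panel: where to grip the dial (TCP here). The black knob is a bar 60 long, 15 wide, its top 39 above the panel, on a round foot 60 dia. and 10 high; this point turns with it, its x along the bar; the white pointer end is at -x
- dial_tip (a point): end of the dial's white pointer, 42 mm from the dial's axis
- mark_tip (a point): inner end of the red tab (9 wide, 20 long), 42 mm from the dial's axis; the pointer is on the mark when dial_tip meets it
- tray: low wooden tray, fixed, 320 (x) x 350 (y), rim 8 thick and 12 high over the floor, floor 8 above the table; origin on the table under its centre
- tray_floor (a point): centre of the wooden tray's floor, 8 above the table; clear inside 304 (its x) x 334 (its y)
- pot_black: little black-lidded colour pot, 59 dia. x 58, behind the work; bystander
- brush_chip: chip brush lying behind the tray, 41 x 192 x 14; bystander
- tin_small: yellow-topped half-size tin, 88 dia. x 79, right of the tray; bystander

How it is judged:
By the outcome, as a careful person would: the job done as asked, in the order asked, and still so for the second after the job is handed in, with the robot touching nothing.
Of tube_teal, tube_purple, tube_yellow, tube_red only 2 to 3 are there at a start; the rules pass over those that are not, and their reading is None.
At some moment in a run one of tube_teal, tube_purple, tube_yellow, tube_red may be knocked a few centimetres aside while the robot is not near it.
Once in a run the grip may slacken for a moment while it holds something.
It also fails if it takes over 210 s, if anything falls off the work surface, if the arm or the gripper's body presses on something with over 40 N, if the wrist force passes 120 N, or if a joint passes its speed limit or range.

## Working session

There is one attempt and no reset: what is moved stays moved. The work goes in short steps, Python scripts to look and compute and a shell command to move; the robot and the scene stay as the last step left them, time stands still between calls to the robot, and variables do not carry over. Pictures are saved under pics/ and viewed, at most 14 in all, crops included, and the job is handed in when it is done.

```bash
mkdir -p pics; ls; python3 - <<'E'
from station import ctrl
import cv2
o=ctrl.get_obs(); print({k:o[k] for k in('clock','eef_pos','tool_rot','force','opening')})
a=ctrl.capture("scene"); b=ctrl.capture("top")
cv2.imwrite("pics/s0.png",a[:,:,::-1]); cv2.imwrite("pics/t0.png",b[:,:,::-1])
for q in["tube_teal","tube_purple","tube_yellow","tube_red","platform","dial_grip","dial_tip","mark_tip","tray","shaker","tray_floor","pot_black","brush_chip","tin_small"]:
  for c in("top",):
    print(q,c,[(round(r["score"],2),[round(float(v)) for v in r["at"]]) for r in ctrl.recognise(q,c)][:3])
for c in("scene","top"):
  p=ctrl.camera_params(c);print(p)
E
```

```text
pics
{'clock': 0.0, 'eef_pos': array([ 165.13077628, -576.51401255,  249.00045   ]), 'tool_rot': array([ 3.13986049e+00, -7.83866246e-05, -2.86280484e+00]), 'force': array([0.35598058, 0.98818447, 0.10301707]), 'opening': 1.001245260554486}
tube_teal top []
tube_purple top []
tube_yellow top [(0.74, [198, 300])]
tube_red top [(0.86, [250, 356]), (0.59, [147, 225])]
platform top [(0.79, [227, 167])]
dial_grip top [(0.66, [261, 166])]
dial_tip top [(0.88, [260, 162]), (0.6, [248, 355])]
mark_tip top []
tray top [(0.77, [223, 321]), (0.69, [198, 300])]
shaker top [(0.83, [227, 163]), (0.45, [223, 325]), (0.33, [197, 298])]
tray_floor top [(0.91, [223, 324])]
pot_black top [(0.84, [149, 225])]
brush_chip top [(0.96, [145, 296])]
tin_small top [(0.57, [251, 419])]
{'fx': 466.58918572361773, 'fy': 466.58918572361773, 'cx': 284.5759886959101, 'cy': 197.88827766003445, 'D': array([-0.0412467,  0.       ,  0.       ,  0.       ,  0.       ]), 'world_to_cam': array([[-8.91994214e-01, -4.51626734e-01,  1.94837367e-02,
         4.40275065e+02],
       [-3.12486155e-01,  5.84890584e-01, -7.48502110e-01,
         3.16472966e+02],
       [ 3.26647709e-01, -6.73747949e-01, -6.62846118e-01,
         1.11851272e+03],
       [ 0.00000000e+00,  0.00000000e+00,  0.00000000e+00,
         1.00000000e+00]])}
{'fx': 500.76785301935104, 'fy': 500.76785301935104, 'cx': 279.19675822097287, 'cy': 213.7315665070388, 'D': array([-0.05547977,  0.        ,  0.        ,  0.        ,  0.        ]), 'world_to_cam': array([[ 1.75611409e-02, -9.99828089e-01, -5.94968344e-03,
        -1.20027867e+02],
       [-9.98104096e-01, -1.71791596e-02, -5.91023640e-02,
         5.68492052e+02],
       [ 5.89899931e-02,  6.97630835e-03, -9.98234197e-01,
         1.49792152e+03],
       [ 0.00000000e+00,  0.00000000e+00,  0.00000000e+00,
         1.00000000e+00]])}
```

View pics/t0.png

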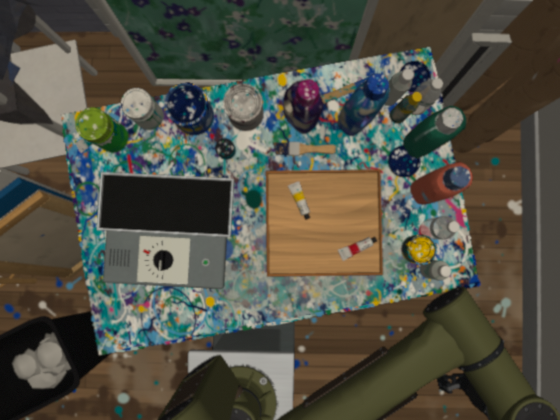

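View pics/s0.png

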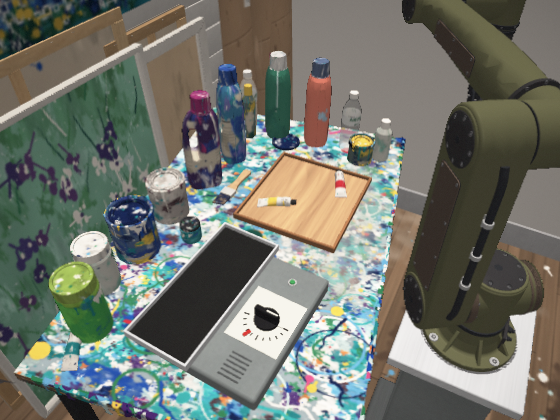

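The top view shows two tubes: yellow at (198,300) with its cap toward (217,308), and red at (248,357) with its cap toward (240,375). The red tab is near (253,148), and the platform and tray are both clear. Next I'll measure positions.

```bash
cat > h.py <<'E'
from station import ctrl
import numpy as np, cv2
from scipy.spatial.transform import Rotation as R
def world(px,z,cam="top"):           # px: Nx2 (row,col) -> world xy at height z
    p=ctrl.camera_params(cam); K=np.array([[p["fx"],0,p["cx"]],[0,p["fy"],p["cy"]],[0,0,1]])
    u=cv2.undistortPoints(np.array(px,float).reshape(-1,1,2)[:,:,::-1].copy(),K,p["D"]).reshape(-1,2)
    T=p["world_to_cam"]; d=np.c_[u,np.ones(len(u))]@T[:3,:3]; c=-T[:3,:3].T@T[:3,3]
    return (c+d*((z-c[2])/d[:,2])[:,None])[:,:2]
def rect(mask,z):                    # centre, long-axis angle (mod pi), long, short
    w=world(np.argwhere(mask),z).astype(np.float32)
    b=cv2.boxPoints(cv2.minAreaRect(w)); e=[b[1]-b[0],b[2]-b[1]]; L=max(e,key=np.linalg.norm)
    return b.mean(0),np.arctan2(L[1],L[0]),*sorted(np.linalg.norm(x) for x in e)[::-1]
def tube(name,z0,img):
    r=ctrl.outline_of(name,"top")
    if not r: return None
    m=r[0]["region"]; c,a,l,s=rect(m,z0+12)
    # cap end: darkest pixels in the (dilated) outline
    idx=np.argwhere(cv2.dilate(m.astype(np.uint8),np.ones((3,3)))); v=img[idx[:,0],idx[:,1]].max(1)
    cap=world(idx[v<70],z0+10); 
    k=cap.mean(0) if len(cap) else None
    return dict(score=round(r[0]["score"],2),c=c.round(1),ang=round(float(a),3),l=l,s=s,cap=k,ncap=len(cap))
def pose():
    o=ctrl.get_obs(); return o["eef_pos"],R.from_euler("xyz",o["tool_rot"]),o
def to(target,yaw=None):             # shift & turn in tool axes for a tool pointing down; yaw = direction of tool x
    p,r,o=pose(); s=r.inv().apply(np.array(target)-p); w=np.zeros(3)
    if yaw is not None: w=(r.inv()*R.from_euler("xyz",[np.pi,0,yaw])).as_rotvec()
    print("shift",s.round(1),"turn",w.round(3),"| pos",p.round(1),"rot",o["tool_rot"].round(3),"q",o["joints"].round(2),"t",round(o["clock"],2))
E
python3 - <<'E'
from h import *
img=ctrl.capture("top")
for n in("tube_yellow","tube_red"): print(n,tube(n,8,img))
m=ctrl.outline_of("platform","top")[0]["region"]; print("platform",rect(m,68))
m=ctrl.outline_of("tray_floor","top")[0]["region"]; print("tray",rect(m,14))
hsv=cv2.cvtColor(img,cv2.COLOR_RGB2HSV); 
w=img[235:285,135:192].astype(int); red=np.argwhere((w[:,:,0]>w[:,:,1]*2)&(w[:,:,0]>120)); print("red",len(red),world(red.mean(0)+[235,135],51))
dk=np.argwhere(w.max(2)<50)+[235,135]; print("dark",len(dk),world(dk.mean(0),75), rect(np.isin(np.arange(420*560),dk[:,0]*560+dk[:,1]).reshape(420,560),85))
for q in("dial_grip","dial_tip","mark_tip"): print(q,[(r["score"],r["at"]) for r in ctrl.recognise(q,"top")])
cv2.imwrite("pics/c1.png",np.hstack([cv2.resize(img[230:290,135:195,::-1],(400,400),interpolation=2),cv2.resize(img[180:270,280:380,::-1],(400,360),interpolation=2)[:,:].copy() if 0 else cv2.resize(img[180:270,285:375+10,::-1],(400,400),interpolation=2)]))
E
```

```text
tube_yellow {'score': 0.55, 'c': array([ 610.8, -172.5], dtype=float32), 'ang': 0.381, 'l': np.float32(114.828415), 's': np.float32(33.715908), 'cap': array([ 564.55860331, -192.80185986]), 'ncap': 15}
tube_red {'score': 0.63, 'c': array([ 473.5, -349.1], dtype=float32), 'ang': -1.146, 'l': np.float32(116.18117), 's': np.float32(33.416492), 'cap': array([ 497.60419777, -396.12567921]), 'ncap': 13}
platform (array([515.09406, 227.0433 ], dtype=float32), np.float32(1.5372511), np.float32(399.23093), np.float32(326.2938))
tray (array([ 548.0437 , -243.35788], dtype=float32), np.float32(-1.5408039), np.float32(351.58078), np.float32(323.72348))
red 8 [[450.46570968 281.78637864]]
dark 228 [[429.50772379 224.18158772]] (array([427.8569 , 222.58688], dtype=float32), np.float32(1.1307508), np.float32(50.778538), np.float32(50.094654))
dial_grip [(0.8, [260.1, 163.4]), (0.37, [198.0, 301.0]), (0.31, [248.1, 352.8])]
dial_tip [(0.79, [262.1, 159.5]), (0.42, [247.0, 357.8])]
mark_tip []
```

View pics/c1.png

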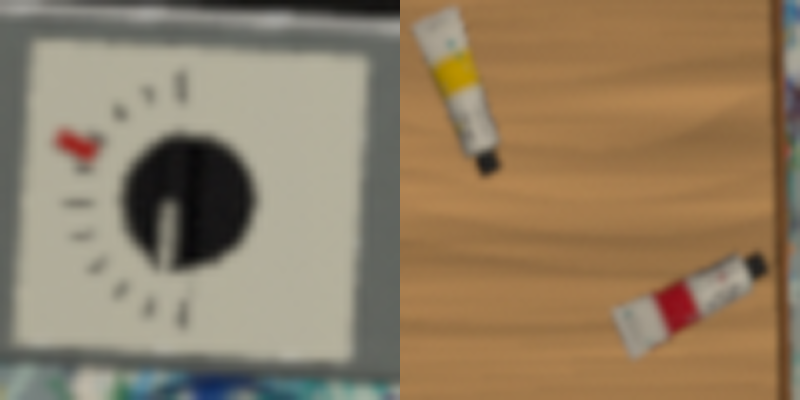

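The crop shows the pointer at 0. The tab's inner end is at crop (97,158) against a scale centre of about (188,201). Yellow's cap points toward the robot, and red's points right and away.

```bash
python3 - <<'E'
from h import *
img=ctrl.capture("top")
dk=(img.max(2)<45).astype(np.uint8); n,lab,st,ce=cv2.connectedComponentsWithStats(dk)
l=lab[210,165]; mat=cv2.morphologyEx((lab==l).astype(np.uint8),cv2.MORPH_OPEN,np.ones((5,5))); c,a,L,S=rect(mat,68); print("mat",c,a-np.pi/2,L,S)
l=lab[266,167]; w=world(np.argwhere(lab==l),60).astype(np.float32); print("foot",cv2.minEnclosingCircle(w), w.mean(0))
k=400/60.; ctr=world([230+201/k,135+188/k],51)[0]
for n,(x,y) in dict(foot=(189,202),first=(183,317),last=(183,85),left=(75,203),tip=(97,158),tab=(77,145),ptr=(166,268)).items():
    v=world([230+(y-.5)/k,135+(x-.5)/k],51)[0]; d=v-ctr; print(n,v.round(1),np.hypot(*d).round(1),"ang",(-(np.arctan2(d[1],d[0]))%(2*np.pi)-np.pi).round(3)%6.283)
g=np.array([610.8,-172.5])-9*np.array([np.cos(.381),np.sin(.381)]); print("yellow grip",g); to([*g,100],.381-np.pi)
E
```

```text
mat [590.1295  226.18304] -0.034858346 373.15356 152.09483
foot ((427.30963134765625, 228.65823364257812), 26.539100646972656) [428.85422 227.29996]
foot [425.  229.5] 0.3 ang 5.468
first [374.3 230.7] 51.0 ang 0.02
last [476.7 233.7] 51.6 ang 3.065
left [423.6 280.4] 50.7 ang 1.537
tip [443.7 271.2] 45.4 ang 1.989
tab [449.2 280.3] 56.0 ang 2.013
ptr [395.7 238.9] 30.9 ang 0.302
yellow grip [ 602.44536074 -175.84664054]
shift [-530.8  265.1  150. ] turn [ 0.    -0.    -0.102] | pos [ 165.1 -576.8  250. ] rot [ 3.142 -0.    -2.863] q [-0.96  0.04  0.08 -0.   -1.62 -0.33] t 1.25
```

```bash
python3 -m crank '[[[-40,20,6],[0,0,-0.05],1],[[-75,37,12],[0,0,-0.1],1],[[-110,55,18],[0,0,-0.1],1],[[-147,73,24],[0,0,-0.1],1],[[-183,91,30],[0,0,-0.1],1],[[-220,110,36],[0,0,-0.1],1],[[-256,128,42],[0,0,-0.1],1],[[-291,145,48],[0,0,-0.1],1]]' 20; python3 -c "
from h import *
to([602.4,-175.8,110],.381-np.pi)"
```

```text
clock: 1.92
eef_pos: [406.3, -355.6, 202.1]
tool_rot: [-3.141, 0.001, -2.762]
force: [0.9, -0.5, 0.2]
opening: 0.999
gripper_force: 0.0
shift [-248.7   94.4   92.2] turn [-0.001  0.001 -0.002] | pos [ 406.3 -355.6  202.1] rot [-3.141e+00  1.000e-03 -2.762e+00] q [-0.35 -0.12 -0.16 -0.   -1.53 -0.85] t 1.92
```

```bash
python3 -m crank '[[[-36,14,8],[0,0,0],1],[[-73,28,20],[0,0,0],1],[[-110,42,35],[0,0,0],1],[[-147,56,50],[0,0,0],1],[[-184,70,70],[0,0,0],1],[[-220,84,85],[0,0,0],1],[[-249,94,92],[0,0,0],1],[[-249,94,92],[0,0,0],1]]' 20; python3 - <<'E'
from h import *
img=ctrl.capture("top"); 
for n in("tube_yellow","tube_red"): print(n,tube(n,8,img))
to([602.4,-175.8,31],.381-np.pi)
cv2.imwrite("pics/t2.png",cv2.resize(img[150:290,250:400,::-1],(600,560)))
E
```

```text
clock: 2.58
eef_pos: [603.4, -173.7, 106.0]
tool_rot: [3.139, -0.004, -2.759]
force: [-1.7, -0.8, -0.4]
opening: 0.998
gripper_force: 0.0
tube_yellow {'score': 0.5, 'c': array([ 568.6, -191.8], dtype=float32), 'ang': 0.801, 'l': np.float32(17.051558), 's': np.float32(10.688358), 'cap': array([ 565.36151852, -192.58898245]), 'ncap': 15}
tube_red {'score': 0.9, 'c': array([ 476.6, -347.7], dtype=float32), 'ang': -1.094, 'l': np.float32(116.13266), 's': np.float32(34.80624), 'cap': array([ 497.60419777, -396.12567921]), 'ncap': 13}
shift [-1.5  1.5 78.7] turn [ 0.    -0.001 -0.001] | pos [ 601.6 -177.7  109.7] rot [ 3.142e+00 -1.000e-03 -2.762e+00] q [ 0.03  0.14 -0.06  0.   -1.37 -1.22] t 2.73
```

View pics/t2.png

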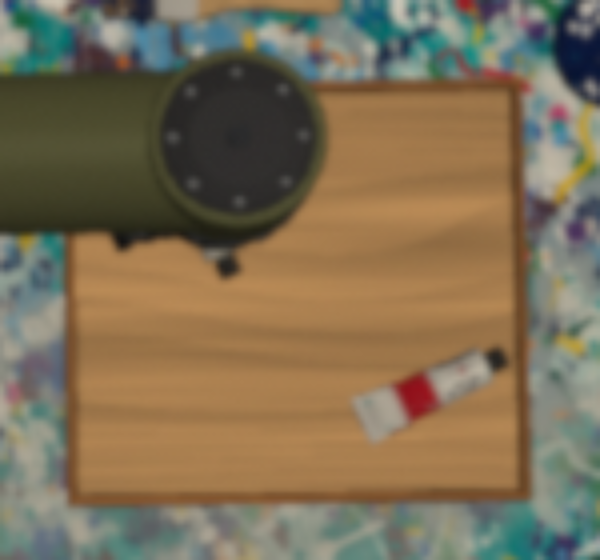

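The gripper is over yellow, whose cap hasn't moved. Descending.

```bash
python3 -m crank '[[[-1,2,30],[0,0,0],1],[[-1,2,60],[0,0,0],1],[[-1,2,78],[0,0,0],1],[[-1,2,78],[0,0,0],1],[[-1,2,78],[0,0,0],0],[[-1,2,78],[0,0,0],0],[[-1,2,78],[0,0,0],0],[[-1,2,78],[0,0,0],0]]' 20;  python3 -m crank '[[[0,0,0],[0,0,0],0],[[0,0,0],[0,0,0],0],[[0,0,0],[0,0,0],0],[[0,0,0],[0,0,0],0]]' 20
```

```text
clock: 3.4
eef_pos: [602.8, -176.0, 34.2]
tool_rot: [-3.14, 0.003, -2.763]
force: [-0.4, 0.4, -0.4]
opening: 0.454
gripper_force: 0.0
clock: 3.73
eef_pos: [602.6, -175.9, 33.9]
tool_rot: [-3.14, 0.002, -2.762]
force: [-1.0, 0.4, 7.4]
opening: 0.363
gripper_force: 19.9
```

```bash
python3 -m crank '[[[0,0,-10],[0,0,0],0],[[0,0,-25],[0,0,0],0],[[0,0,-45],[0,0,0],0],[[0,0,-70],[0,0,0],0],[[0,0,-95],[0,0,0],0],[[0,0,-120],[0,0,0],0],[[0,0,-140],[0,0,0],0],[[0,0,-140],[0,0,0],0]]' 20; python3 -c "
from h import *
img=ctrl.capture('scene'); cv2.imwrite('pics/s3.png',img[:,:,::-1])
to([581,226,160],-.035-np.pi)"
```

```text
clock: 4.4
eef_pos: [603.5, -176.2, 178.3]
tool_rot: [-3.137, 0.007, -2.763]
force: [0.6, -0.3, 0.5]
opening: 0.36
gripper_force: 20.1
shift [-128.3  381.4   15.2] turn [-0.001  0.005  0.414] | pos [ 602.8 -175.8  175.4] rot [-3.139  0.005 -2.763] q [ 0.03  0.11  0.03  0.   -1.48 -1.23] t 4.45
```

View pics/s3.png

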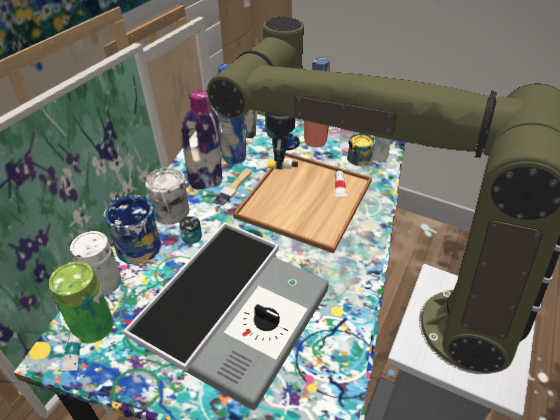

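Yellow is held at (285,163). Carrying it to the platform at moderate speed.

```bash
python3 -m crank '[[[-6,18,0],[0,0,0.02],0],[[-14,42,0],[0,0,0.06],0],[[-24,72,0],[0,0,0.1],0],[[-35,104,0],[0,0,0.15],0],[[-46,137,0],[0,0,0.2],0],[[-57,170,0],[0,0,0.25],0],[[-68,203,0],[0,0,0.3],0],[[-79,236,0],[0,0,0.35],0]]' 20; python3 -m crank '[[[0,34,4],[0,0,0.03],0],[[1,68,8],[0,0,0.05],0],[[2,95,12],[0,0,0.06],0],[[2,118,15],[0,0,0.06],0],[[2,130,15],[0,0,0.06],0],[[2,136,15],[0,0,0.06],0],[[2,136,15],[0,0,0.06],0]]' 20; python3 -c "
from h import *
img=ctrl.capture('scene')
to([581,226,100],-.035-np.pi); cv2.imwrite('pics/s4.png',cv2.resize(img[150:390,90:370,::-1],(700,600)))"
```

```text
clock: 5.12
eef_pos: [586.9, 74.4, 170.8]
tool_rot: [-3.142, -0.002, -3.115]
force: [0.3, 0.1, -1.1]
opening: 0.36
gripper_force: 20.1
clock: 5.7
eef_pos: [581.6, 209.3, 156.2]
tool_rot: [-3.141, -0.001, 3.112]
force: [-0.1, -0.1, -0.2]
opening: 0.358
gripper_force: 20.1
shift [ 1.3 17.6 56.6] turn [-0.001 -0.001  0.004] | pos [581.8 208.4 156.6] rot [-3.141e+00 -1.000e-03  3.111e+00] q [ 0.67  0.1  -0.02 -0.   -1.45 -2.27] t 5.75
```

View pics/s4.png

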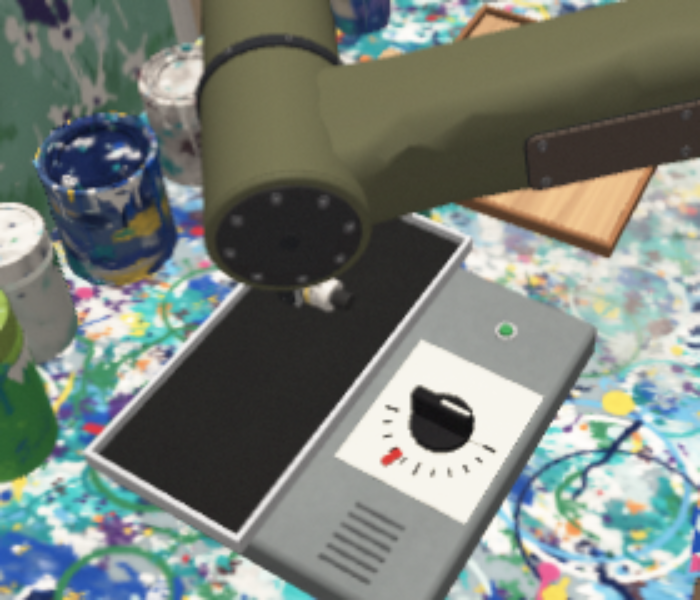

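The tube hangs level, with its cap toward the robot, over the mat. Lowering it.

```bash
python3 -m crank '[[[0,9,5],[0,0,0],0],[[1,17,20],[0,0,0],0],[[1,17,36],[0,0,0],0],[[1,17,48],[0,0,0],0],[[1,17,54],[0,0,0],0],[[1,17,56],[0,0,0],0],[[1,17,56],[0,0,0],0],[[1,17,56],[0,0,0],0]]' 20; python3 -m crank '[[[0,0,1],[0,0,0],0],[[0,0,2],[0,0,0],0],[[0,0,2],[0,0,0],0]]' 20;python3 -m crank '[[[0,0,1],[0,0,0],0],[[0,0,2],[0,0,0],0],[[0,0,2],[0,0,0],0]]' 20
```

```text
clock: 6.42
eef_pos: [582.0, 225.5, 102.0]
tool_rot: [3.141, 0.001, 3.11]
force: [0.3, 0.3, -0.2]
opening: 0.36
gripper_force: 20.1
clock: 6.67
eef_pos: [581.6, 225.8, 99.3]
tool_rot: [3.141, 0.0, 3.11]
force: [-0.6, -0.4, -1.2]
opening: 0.359
gripper_force: 20.1
clock: 6.92
eef_pos: [581.4, 225.7, 96.8]
tool_rot: [-3.142, -0.0, 3.11]
force: [0.0, 0.2, -1.0]
opening: 0.359
gripper_force: 20.1
```

```bash
python3 -m crank '[[[0,0,1],[0,0,0],0],[[0,0,1.5],[0,0,0],0],[[0,0,1.5],[0,0,0],0]]' 20;python3 -m crank '[[[0,0,1],[0,0,0],0],[[0,0,1.5],[0,0,0],0],[[0,0,1.5],[0,0,0],0]]' 20;python3 -m crank '[[[0,0,1],[0,0,0],0],[[0,0,1],[0,0,0],0]]' 20
```

```text
clock: 7.17
eef_pos: [581.4, 225.7, 95.3]
tool_rot: [-3.142, -0.0, 3.11]
force: [-0.2, -0.0, -0.8]
opening: 0.36
gripper_force: 20.1
clock: 7.42
eef_pos: [581.5, 225.7, 94.1]
tool_rot: [3.142, 0.0, 3.11]
force: [0.3, -0.2, -0.5]
opening: 0.362
gripper_force: 20.2
clock: 7.58
eef_pos: [581.6, 225.7, 94.0]
tool_rot: [3.141, 0.001, 3.111]
force: [-1.9, -0.6, 3.9]
opening: 0.361
gripper_force: 20.8
```

First touch. Releasing.

```bash
python3 -m crank '[[[0,0,0],[0,0,0],0.6],[[0,0,0],[0,0,0],1],[[0,0,0],[0,0,0],1],[[0,0,0],[0,0,0],1],[[0,0,-20],[0,0,0],1],[[0,0,-50],[0,0,0],1],[[0,0,-80],[0,0,0],1],[[0,0,-80],[0,0,0],1]]' 20; python3 -c "
from h import *
g=np.array([475,-348.4])-9*np.array([np.cos(2.02),np.sin(2.02)]);print(g); to([*g,180],2.02-np.pi)"
```

```text
clock: 8.25
eef_pos: [584.1, 226.3, 180.8]
tool_rot: [3.137, 0.01, 3.111]
force: [0.4, 0.3, 2.0]
opening: 1.0
gripper_force: 0.0
[ 478.90823512 -356.50713872]
shift [  87.  -585.8   -2.6] turn [-0.007  0.01  -2.051] | pos [584.1 226.3 180.8] rot [3.137 0.01  3.111] q [ 0.69  0.1   0.02  0.   -1.48 -2.29] t 8.25
```

```bash
python3 -m crank '[[[5,-36,0],[0,0,-0.12],1],[[10,-72,0],[0,0,-0.24],1],[[16,-108,0],[0,0,-0.36],1],[[21,-144,0],[0,0,-0.48],1],[[27,-180,0],[0,0,-0.6],1],[[32,-216,0],[0,0,-0.72],1],[[37,-252,0],[0,0,-0.84],1],[[43,-288,0],[0,0,-0.96],1]]' 20; python3 -c "
from h import *
to([478.9,-356.5,180],2.02-np.pi)"
```

```text
clock: 8.92
eef_pos: [529.1, -62.1, 173.0]
tool_rot: [-3.141, 0.001, -2.208]
force: [0.2, 0.2, -0.2]
opening: 1.001
gripper_force: 0.0
shift [ 266.5 -134.7   -7.1] turn [-1.000e-03  0.000e+00 -1.086e+00] | pos [529.1 -62.1 173. ] rot [-3.141e+00  1.000e-03 -2.208e+00] q [ 0.26 -0.14 -0.23 -0.   -1.48 -0.9 ] t 8.92
```

```bash
python3 -m crank '[[[32,-16,0],[0,0,-0.12],1],[[64,-32,0],[0,0,-0.24],1],[[96,-49,0],[0,0,-0.36],1],[[128,-65,0],[0,0,-0.48],1],[[160,-81,0],[0,0,-0.6],1],[[192,-97,0],[0,0,-0.72],1],[[224,-113,0],[0,0,-0.84],1],[[256,-130,0],[0,0,-0.96],1]]' 20; python3 -c "
from h import *
img=ctrl.capture('top')
for n in('tube_yellow','tube_red'): print(n,tube(n,68 if 'ye' in n else 8,img))
to([478.9,-356.5,100],2.02-np.pi)"
```

```text
clock: 9.58
eef_pos: [480.1, -342.4, 173.0]
tool_rot: [-3.141, -0.0, -1.282]
force: [1.5, 0.3, 0.6]
opening: 1.004
gripper_force: 0.0
tube_yellow {'score': 0.33, 'c': array([513.4, 226.7], dtype=float32), 'ang': 1.535, 'l': np.float32(397.0794), 's': np.float32(325.83893), 'cap': array([582.61395181, 222.64981865]), 'ncap': 6504}
tube_red None
shift [12.9  4.4 72.2] turn [ 0.001  0.001 -0.17 ] | pos [ 479.7 -342.9  172.2] rot [ 3.141e+00  1.000e-03 -1.291e+00] q [-0.28  0.02 -0.08  0.   -1.47  0.56] t 9.73
```

```bash
python3 -m crank '[[[6,2,20],[0,0,-0.1],1],[[13,4,40],[0,0,-0.17],1],[[13,4,56],[0,0,-0.17],1],[[13,4,60],[0,0,-0.17],1],[[13,4,60],[0,0,-0.17],1]]' 20; python3 -c "
from h import *
img=ctrl.capture('scene');top=ctrl.capture('top')
cv2.imwrite('pics/s5.png',np.hstack([cv2.resize(img[120:260,220:400,::-1],(450,350)),cv2.resize(top[160:300,90:230,::-1],(350,350))]))
r=ctrl.outline_of('tube_red','scene'); 
if r: print(r[0]['score'],rect(r[0]['region'],0+20) if 0 else world(np.argwhere(r[0]['region']).mean(0),20,'scene'))
to([478.9,-356.5,32],2.02-np.pi)"
```

```text
clock: 10.15
eef_pos: [480.1, -353.4, 111.5]
tool_rot: [3.14, 0.002, -1.118]
force: [0.5, 0.2, -0.0]
opening: 0.999
gripper_force: 0.0
0.62 [[ 469.68791492 -340.88607253]]
shift [ 0.8  3.2 82.7] turn [-0.001 -0.002  0.004] | pos [ 481.3 -354.3  114.7] rot [-3.140e+00 -2.000e-03 -1.118e+00] q [-0.3   0.06 -0.14  0.   -1.37  0.75] t 10.3
```

View pics/s5.png

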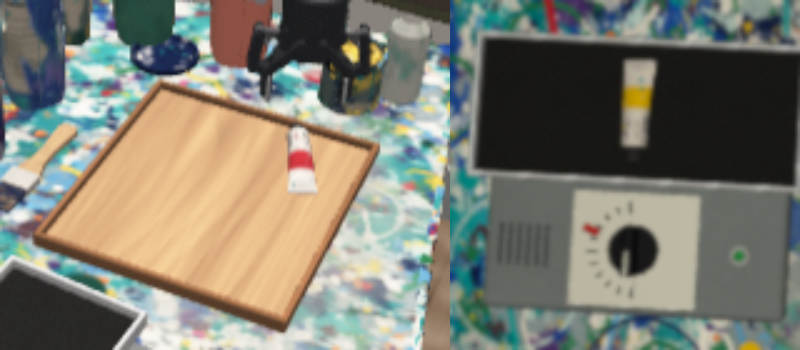

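Yellow lies flat mid-platform, squared to the rim, and red hasn't moved in the tray. Grasping red.

```bash
python3 -m crank '[[[1,3,30],[0,0,0],1],[[1,3,60],[0,0,0],1],[[1,3,78],[0,0,0],1],[[1,3,81],[0,0,0],1],[[1,3,81],[0,0,0],0],[[1,3,81],[0,0,0],0],[[1,3,81],[0,0,0],0],[[1,3,81],[0,0,0],0]]' 20;  python3 -m crank '[[[0,0,0],[0,0,0],0],[[0,0,0],[0,0,0],0],[[0,0,0],[0,0,0],0],[[0,0,0],[0,0,0],0]]' 20;python3 -m crank '[[[0,0,-10],[0,0,0],0],[[0,0,-25],[0,0,0],0],[[0,0,-45],[0,0,0],0],[[0,0,-70],[0,0,0],0],[[0,0,-95],[0,0,0],0],[[0,0,-120],[0,0,0],0],[[0,0,-140],[0,0,0],0],[[0,0,-140],[0,0,0],0]]' 20; python3 -c "
from h import *
to([595,121,160],-.035)"
```

```text
clock: 10.97
eef_pos: [479.3, -357.0, 34.2]
tool_rot: [-3.14, -0.002, -1.118]
force: [0.1, 0.0, 0.3]
opening: 0.453
gripper_force: 0.0
clock: 11.3
eef_pos: [479.1, -356.9, 33.9]
tool_rot: [-3.14, -0.002, -1.118]
force: [-1.4, 1.7, 6.4]
opening: 0.361
gripper_force: 19.8
clock: 11.97
eef_pos: [479.6, -357.8, 178.2]
tool_rot: [-3.137, -0.007, -1.118]
force: [-0.4, -1.2, 0.4]
opening: 0.364
gripper_force: 20.2
shift [-380.1 -313.2   16.9] turn [-0.    -0.008 -1.083] | pos [ 479.6 -357.8  178.2] rot [-3.137 -0.007 -1.118] q [-0.31  0.03 -0.05  0.   -1.48  0.76] t 11.97
```

```bash
python3 -m crank '[[[-12,-10,0],[0,0,-0.03],0],[[-31,-25,0],[0,0,-0.08],0],[[-55,-45,0],[0,0,-0.15],0],[[-80,-66,0],[0,0,-0.23],0],[[-105,-86,0],[0,0,-0.31],0],[[-130,-107,0],[0,0,-0.39],0],[[-155,-128,0],[0,0,-0.47],0],[[-180,-148,0],[0,0,-0.55],0]]' 20; python3 -c "
from h import *
to([595,121,160],-.035)"
```

```text
clock: 12.63
eef_pos: [532.4, -128.3, 171.8]
tool_rot: [-3.141, 0.001, -0.564]
force: [0.7, -0.2, -1.4]
opening: 0.359
gripper_force: 20.1
shift [ -80.4 -244.2   11.9] turn [-0.     0.001 -0.529] | pos [ 532.4 -128.3  171.8] rot [-3.141e+00  1.000e-03 -5.640e-01] q [ 0.13 -0.09 -0.19 -0.   -1.48  0.88] t 12.63
```

```bash
python3 -m crank '[[[-11,-33,0],[0,0,-0.07],0],[[-22,-67,0],[0,0,-0.14],0],[[-33,-101,2],[0,0,-0.22],0],[[-44,-135,4],[0,0,-0.3],0],[[-55,-168,6],[0,0,-0.37],0],[[-66,-200,8],[0,0,-0.44],0],[[-75,-226,10],[0,0,-0.5],0],[[-80,-240,12],[0,0,-0.53],0]]' 20;python3 -m crank '[[[0,-2,0],[0,0,0],0],[[0,-4,0],[0,0,0],0],[[0,-4,0],[0,0,0],0]]'; python3 -c "
from h import *
to([595,121,100],-.035)
img=ctrl.capture('scene'); cv2.imwrite('pics/s6.png',cv2.resize(img[150:390,90:370,::-1],(700,600)))"
```

```text
clock: 13.3
eef_pos: [594.1, 118.2, 159.1]
tool_rot: [-3.141, 0.001, -0.033]
force: [0.4, -0.2, -1.2]
opening: 0.362
gripper_force: 20.1
clock: 13.55
eef_pos: [594.2, 118.8, 160.0]
tool_rot: [3.141, 0.0, -0.039]
force: [-0.4, -1.0, -1.0]
opening: 0.362
gripper_force: 20.1
shift [ 0.7 -2.2 60. ] turn [ 0.     0.    -0.004] | pos [594.2 118.8 160. ] rot [ 3.141  0.    -0.039] q [ 0.53  0.06 -0.05 -0.   -1.45  1.  ] t 13.55
```

View pics/s6.png

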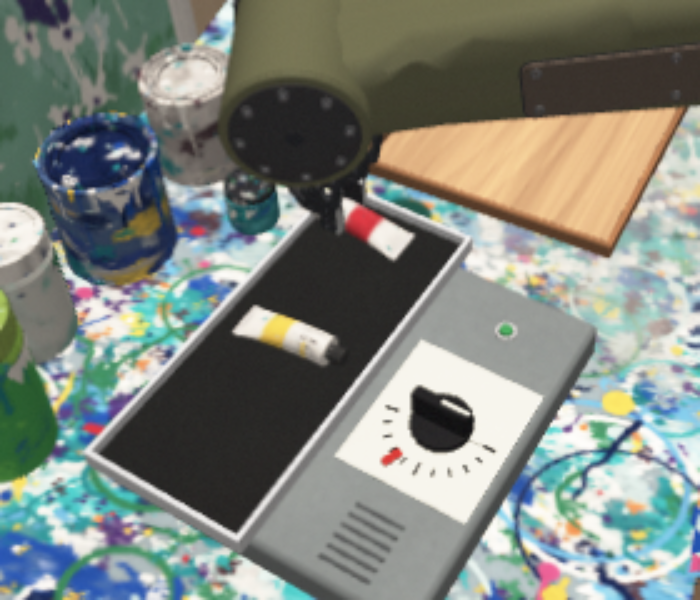

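Red is held level above its slot, crimp toward the robot, well clear of yellow. Lowering.

```bash
python3 -m crank '[[[0,-2,15],[0,0,0],0],[[0,-2,30],[0,0,0],0],[[0,-2,45],[0,0,0],0],[[0,-2,56],[0,0,0],0],[[0,-2,60],[0,0,0],0],[[0,-2,60],[0,0,0],0],[[0,-2,60],[0,0,0],0]]' 20; python3 -m crank '[[[0,0,1],[0,0,0],0],[[0,0,2],[0,0,0],0],[[0,0,2],[0,0,0],0]]' 20;python3 -m crank '[[[0,0,1],[0,0,0],0],[[0,0,2],[0,0,0],0],[[0,0,2],[0,0,0],0]]' 20;python3 -m crank '[[[0,0,1],[0,0,0],0],[[0,0,1],[0,0,0],0]]' 20
```

```text
clock: 14.18
eef_pos: [594.8, 121.0, 100.8]
tool_rot: [-3.142, -0.001, -0.039]
force: [0.3, -0.7, -0.4]
opening: 0.36
gripper_force: 20.1
clock: 14.43
eef_pos: [594.6, 121.5, 98.5]
tool_rot: [-3.141, -0.001, -0.038]
force: [0.5, 0.1, -0.7]
opening: 0.362
gripper_force: 20.1
clock: 14.68
eef_pos: [594.3, 121.4, 95.8]
tool_rot: [-3.142, 0.0, -0.038]
force: [-0.5, -0.4, -1.0]
opening: 0.358
gripper_force: 20.1
clock: 14.85
eef_pos: [594.4, 121.4, 94.8]
tool_rot: [3.142, 0.0, -0.038]
force: [-0.7, 1.0, -1.2]
opening: 0.358
gripper_force: 20.1
```

```bash
python3 -m crank '[[[0,0,1],[0,0,0],0],[[0,0,1],[0,0,0],0],[[0,0,1],[0,0,0],0]]' 20
```

```text
clock: 15.1
eef_pos: [594.4, 121.4, 94.0]
tool_rot: [-3.142, 0.0, -0.038]
force: [-0.0, 0.1, -0.5]
opening: 0.356
gripper_force: 20.2
```

```bash
python3 -m crank '[[[0,0,0.5],[0,0,0],0],[[0,0,1],[0,0,0],0],[[0,0,1],[0,0,0],0]]' 20
```

```text
clock: 15.35
eef_pos: [594.5, 121.4, 93.9]
tool_rot: [-3.142, -0.0, -0.038]
force: [-3.5, 0.7, 5.9]
opening: 0.36
gripper_force: 20.7
```

```bash
python3 -m crank '[[[0,0,0],[0,0,0],0.6],[[0,0,0],[0,0,0],1],[[0,0,0],[0,0,0],1],[[0,0,0],[0,0,0],1],[[0,0,-20],[0,0,0],1],[[0,0,-50],[0,0,0],1],[[0,0,-70],[0,0,0],1],[[0,0,-70],[0,0,0],1]]' 20; python3 -c "
from h import *
to([426.5,229,150],-.035)"
```

```text
clock: 16.02
eef_pos: [596.6, 121.7, 168.8]
tool_rot: [-3.139, -0.008, -0.038]
force: [0.5, 0.6, 0.9]
opening: 1.0
gripper_force: 0.0
shift [-174.2 -100.8   17.7] turn [-0.002 -0.008 -0.003] | pos [596.6 121.7 168.8] rot [-3.139 -0.008 -0.038] q [ 0.53  0.06 -0.04  0.   -1.46  1.  ] t 16.02
```

```bash
python3 -m crank '[[[-33,-19,0],[0,0,0],1],[[-66,-38,4],[0,0,0],1],[[-99,-57,8],[0,0,0],1],[[-132,-76,12],[0,0,0],1],[[-160,-94,16],[0,0,0],1],[[-173,-101,18],[0,0,0],1],[[-173,-101,18],[0,0,0],1],[[-173,-101,18],[0,0,0],1]]' 20; python3 -c "
from h import *
to([426.5,229,81],-.035); t=ctrl.capture('scene'); tt=ctrl.capture('top')
cv2.imwrite('pics/s7.png',np.hstack([cv2.resize(t[200:380,120:340,::-1],(440,360)),cv2.resize(tt[160:300,90:230,::-1],(360,360))]))"
```

```text
clock: 16.68
eef_pos: [425.0, 229.4, 145.2]
tool_rot: [-3.141, -0.0, -0.036]
force: [-0.3, 1.0, 0.3]
opening: 0.994
gripper_force: 0.0
shift [ 1.4  0.4 64.2] turn [-0.001 -0.    -0.001] | pos [425.  229.4 145.2] rot [-3.141 -0.    -0.036] q [ 0.91 -0.27 -0.39  0.   -1.45  0.62] t 16.68
```

View pics/s7.png

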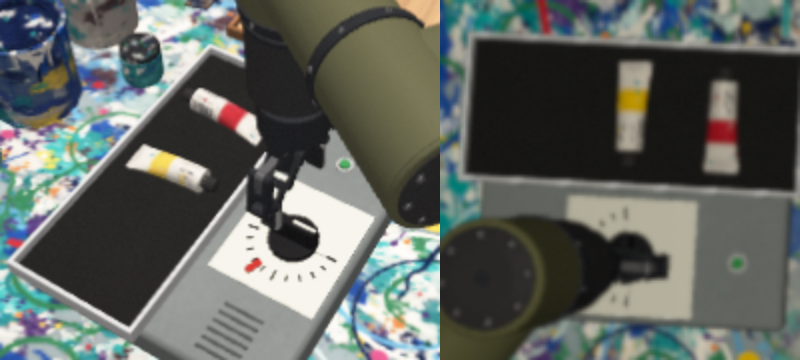

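Both tubes lie flat, side by side and inside the rim, and the gripper is above the knob. Gripping the dial now.

```bash
python3 -m crank '[[[1,0,25],[0,0,0],1],[[1,0,50],[0,0,0],1],[[1,0,64],[0,0,0],1],[[1,0,64],[0,0,0],1],[[1,0,64],[0,0,0],0],[[1,0,64],[0,0,0],0],[[1,0,64],[0,0,0],0],[[1,0,64],[0,0,0],0]]' 30; python3 -m crank '[[[0,0,0],[0,0,0],0],[[0,0,0],[0,0,0],0],[[0,0,0],[0,0,0],0],[[0,0,0],[0,0,0],0],[[0,0,0],[0,0,0],0],[[0,0,0],[0,0,0],0]]' 30; python3 -c "
from h import *
to([426.5,229,81],-.035)"
```

```text
clock: 17.45
eef_pos: [427.0, 229.2, 82.4]
tool_rot: [-3.14, -0.001, -0.038]
force: [-0.6, 0.0, 0.2]
opening: 0.456
gripper_force: 0.0
clock: 17.95
eef_pos: [426.7, 230.0, 81.9]
tool_rot: [-3.139, -0.001, -0.037]
force: [-0.8, 5.8, 1.8]
opening: 0.166
gripper_force: 35.9
shift [-0.2  1.   0.9] turn [-0.003 -0.001 -0.002] | pos [426.7 230.   81.9] rot [-3.139e+00 -1.000e-03 -3.700e-02] q [ 0.91 -0.23 -0.48 -0.   -1.32  0.62] t 17.95
```

```bash
python3 -m crank '[[[0,0,0],[0,0,0.1],0],[[0,0,0],[0,0,0.2],0],[[0,0,0],[0,0,0.32],0],[[0,0,0],[0,0,0.44],0],[[0,0,0],[0,0,0.56],0],[[0,0,0],[0,0,0.68],0],[[0,0,0],[0,0,0.8],0],[[0,0,0],[0,0,0.92],0]]'; python3 -m crank '[[[0,0,0],[0,0,0.12],0],[[0,0,0],[0,0,0.24],0],[[0,0,0],[0,0,0.36],0],[[0,0,0],[0,0,0.48],0],[[0,0,0],[0,0,0.6],0],[[0,0,0],[0,0,0.72],0],[[0,0,0],[0,0,0.84],0],[[0,0,0],[0,0,0.92],0]]'; python3 -c "
from h import *
to([426.5,229,81],-.035-1.97)"
```

```text
clock: 18.62
eef_pos: [426.6, 229.9, 81.9]
tool_rot: [-3.14, 0.001, -0.963]
force: [-1.6, 4.3, 3.4]
opening: 0.171
gripper_force: 36.1
clock: 19.28
eef_pos: [426.4, 229.9, 81.9]
tool_rot: [3.141, 0.002, -1.883]
force: [-2.4, 4.9, 4.2]
opening: 0.169
gripper_force: 36.2
shift [ 0.8 -0.4  0.9] turn [0.    0.002 0.122] | pos [426.4 229.9  81.9] rot [ 3.141e+00  2.000e-03 -1.883e+00] q [ 0.91 -0.23 -0.48 -0.   -1.33 -1.22] t 19.28
```

Rotating the last 0.12, then releasing and rising to look. The run time starts counting now.

```bash
python3 -m crank '[[[0,0,0],[0,0,0.06],0],[[0,0,0],[0,0,0.12],0],[[0,0,0],[0,0,0.12],0],[[0,0,0],[0,0,0.12],0]]'; python3 -m crank '[[[0,0,0],[0,0,0],0.5],[[0,0,0],[0,0,0],1],[[0,0,0],[0,0,0],1],[[0,0,0],[0,0,0],1],[[0,0,-20],[0,0,0],1],[[0,0,-50],[0,0,0],1],[[0,0,-80],[0,0,0],1],[[0,0,-80],[0,0,0],1]]' 20; python3 -c "
from h import *
to([426.5,229,81],-.035-1.97); t=ctrl.capture('scene'); tt=ctrl.capture('top')
cv2.imwrite('pics/s8.png',np.hstack([cv2.resize(t[280:350,200:290,::-1],(450,350),interpolation=2),cv2.resize(tt[230:300,130:200,::-1],(350,350),interpolation=2)]))"
```

```text
clock: 19.62
eef_pos: [426.3, 229.9, 81.9]
tool_rot: [3.141, 0.002, -1.998]
force: [-2.8, 5.2, 4.3]
opening: 0.166
gripper_force: 36.2
clock: 20.28
eef_pos: [428.7, 229.7, 167.7]
tool_rot: [-3.136, 0.008, -1.998]
force: [0.1, 0.3, 1.6]
opening: 1.003
gripper_force: 0.0
shift [ 2.2  2.2 86.7] turn [-0.005  0.008  0.007] | pos [428.7 229.7 167.7] rot [-3.136  0.008 -1.998] q [ 0.91 -0.27 -0.35  0.   -1.48 -1.34] t 20.28
```

View pics/s8.png

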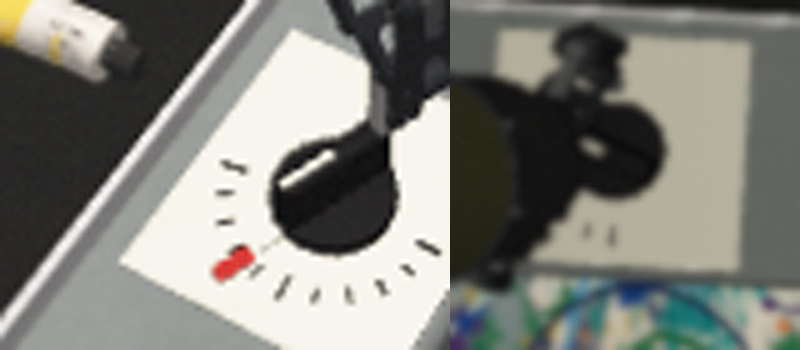

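The scene crop shows the thin white pointer line running from the knob foot at (283,237) to the inner end of the red tab at (252,253). I'll check that alignment numerically.

```bash
python3 - <<'E'
from h import *
img=ctrl.capture("scene"); o=img.astype(int)
m=(o[:,:,0]>1.8*o[:,:,1])&(o[:,:,0]>120); m[:320]=0;m[345:]=0;m[:,:235]=0;m[:,260:]=0
px=np.argwhere(m); w=world(px,52,"scene"); print(len(w),w.mean(0))
k=5.; 
P=lambda x,y:world([280+(y-.5)/k,200+(x-.5)/k],52,"scene")[0]
for c in([426.5,229.5],[427.5,229.],[425.5,230]):
  A=lambda v:(np.pi-(np.arctan2(v[1]-c[1],v[0]-c[0])%6.2832))%6.2832
  print(c,"tab",A(w.mean(0)),[ (round(A(v),3),round(np.hypot(*(v-c)),1)) for v in (P(252,253),P(262,247),P(272,242),P(281,238))])
r=R.from_euler("xyz",ctrl.get_obs()["tool_rot"]); print("ticks first,last",[P(*q).round(1) for q in((428,246),(233,163))])
cv2.imwrite("pics/s9.png",cv2.resize(img[312:348,232:280,::-1],(800,600),interpolation=2))
for q in("mark_tip","dial_tip"):print(q,ctrl.recognise(q,"scene")[:2])
print(ctrl.get_obs()['clock'])
E
```

```text
26 [449.2942299  280.21304366]
[426.5, 229.5] tab 1.993213324090144 [(np.float64(1.946), np.float64(45.9)), (np.float64(1.934), np.float64(40.5)), (np.float64(1.906), np.float64(35.5)), (np.float64(1.867), np.float64(31.2))]
[427.5, 229.0] tab 1.973141320006504 [(np.float64(1.922), np.float64(46.0)), (np.float64(1.906), np.float64(40.7)), (np.float64(1.875), np.float64(35.7)), (np.float64(1.832), np.float64(31.4))]
[425.5, 230] tab 2.013318620086948 [(np.float64(1.971), np.float64(45.8)), (np.float64(1.961), np.float64(40.4)), (np.float64(1.937), np.float64(35.4)), (np.float64(1.903), np.float64(31.0))]
ticks first,last [array([374.8, 232.2]), array([475.1, 234.6])]
mark_tip []
dial_tip [{'at': [317.6, 263.4], 'score': 0.55}]
20.5333
```

View pics/s9.png

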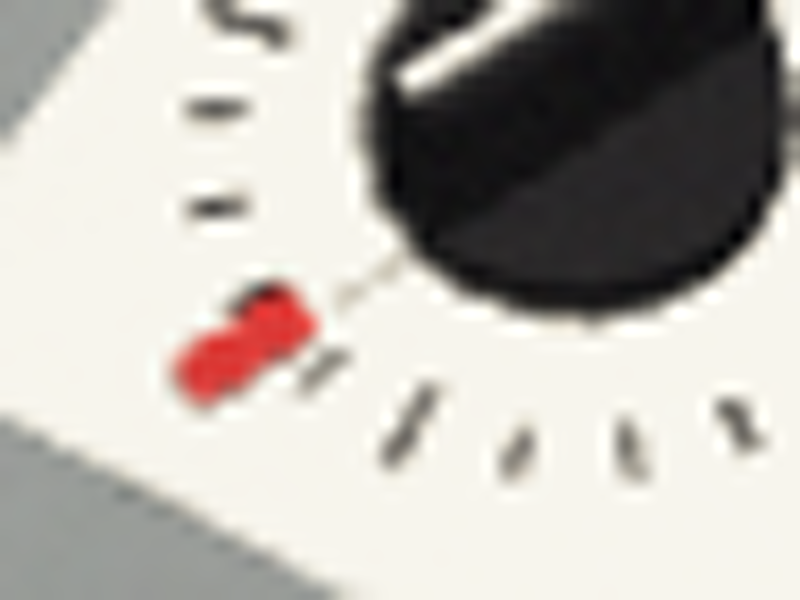

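The pointer is on the tab but about 0.03 to 0.05 rad short of its middle. I'll nudge it by 0.03.

```bash
python3 -m crank '[[[1,2,30],[0,0,0],1],[[2,2,60],[0,0,0],1],[[2,2,86],[0,0,0],1],[[2,2,86],[0,0,0],1],[[2,2,86],[0,0,0],0],[[2,2,86],[0,0,0],0],[[2,2,86],[0,0,0],0],[[2,2,86],[0,0,0],0]]' 30; python3 -m crank '[[[0,0,0],[0,0,0],0],[[0,0,0],[0,0,0],0],[[0,0,0],[0,0,0],0],[[0,0,0],[0,0,0],0],[[0,0,0],[0,0,0.02],0],[[0,0,0],[0,0,0.035],0],[[0,0,0],[0,0,0.035],0],[[0,0,0],[0,0,0.035],0]]' 30;  python3 -m crank '[[[0,0,0],[0,0,0],0.5],[[0,0,0],[0,0,0],1],[[0,0,0],[0,0,0],1],[[0,0,0],[0,0,0],1],[[0,0,-20],[0,0,0],1],[[0,0,-50],[0,0,0],1],[[0,0,-80],[0,0,0],1],[[0,0,-80],[0,0,0],1]]' 20; python3 -c "
from h import *
to([426.5,229,81],-.035-1.97); t=ctrl.capture('scene')
cv2.imwrite('pics/s10.png',cv2.resize(t[312:348,232:280,::-1],(800,600),interpolation=2))"
```

```text
clock: 21.2
eef_pos: [424.7, 228.6, 77.4]
tool_rot: [-3.14, 0.003, -1.998]
force: [-1.9, -0.3, 14.2]
opening: 0.457
gripper_force: 6.6
clock: 21.87
eef_pos: [425.8, 229.1, 79.2]
tool_rot: [-3.138, 0.006, -2.033]
force: [-0.1, -1.4, 9.9]
opening: 0.166
gripper_force: 36.8
clock: 22.53
eef_pos: [425.8, 229.1, 161.5]
tool_rot: [-3.137, 0.008, -2.033]
force: [0.1, 0.2, 1.2]
opening: 1.001
gripper_force: 0.0
shift [ 0.4 -0.3 80.5] turn [-0.004  0.008 -0.028] | pos [425.8 229.1 161.5] rot [-3.137  0.008 -2.033] q [ 0.91 -0.28 -0.37  0.   -1.47 -1.38] t 22.53
```

View pics/s10.png

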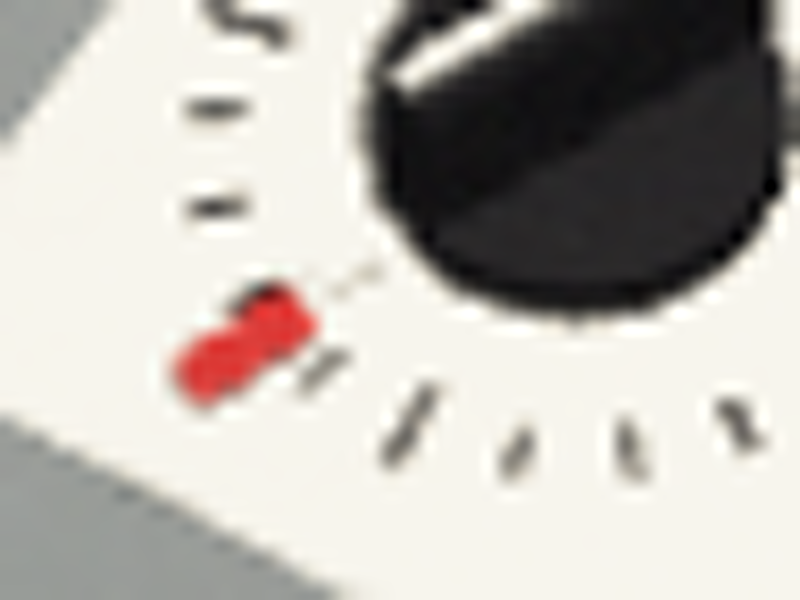

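The pointer line now runs (378,270) to (335,292) and extends into the middle of the tab's inner end (303,308). Letting it run for about 4 s.

```bash
W='skip'; for i in 1 2 3 4 5 6; do python3 -m crank '[[[0,0,0],[0,0,0],1],[[0,0,0],[0,0,0],1],[[0,0,0],[0,0,0],1],[[0,0,0],[0,0,0],1],[[0,0,0],[0,0,0],1],[[0,0,0],[0,0,0],1],[[0,0,0],[0,0,0],1],[[0,0,0],[0,0,0],1]]' 20 | head -1; done; python3 -c "
from h import *
to([425.8,229.3,82],-2.033)"
```

```text
clock: 23.25
clock: 23.92
clock: 24.58
clock: 25.25
clock: 25.92
clock: 26.58
shift [-2.2 -1.2 73. ] turn [0. 0. 0.] | pos [423.8 227.9 155. ] rot [ 3.142  0.    -2.033] q [ 0.91 -0.28 -0.38 -0.   -1.47 -1.38] t 26.58
```

```bash
python3 -m crank '[[[-2,-1,30],[0,0,0],1],[[-2,-1,60],[0,0,0],1],[[-2,-1,73],[0,0,0],1],[[-2,-1,73],[0,0,0],1],[[-2,-1,73],[0,0,0],0],[[-2,-1,73],[0,0,0],0],[[-2,-1,73],[0,0,0],0],[[-2,-1,73],[0,0,0],0]]' 30; python3 -m crank '[[[0,0,0],[0,0,0],0],[[0,0,0],[0,0,0],0],[[0,0,0],[0,0,0],0],[[0,0,0],[0,0,0],0],[[0,0,0],[0,0,-0.1],0],[[0,0,0],[0,0,-0.2],0],[[0,0,0],[0,0,-0.32],0],[[0,0,0],[0,0,-0.44],0]]' 30;  python3 -m crank '[[[0,0,0],[0,0,-0.12],0],[[0,0,0],[0,0,-0.24],0],[[0,0,0],[0,0,-0.36],0],[[0,0,0],[0,0,-0.48],0],[[0,0,0],[0,0,-0.6],0],[[0,0,0],[0,0,-0.72],0],[[0,0,0],[0,0,-0.84],0],[[0,0,0],[0,0,-0.96],0]]'; python3 -c "
from h import *
to([426,229.3,82],-.03)"
```

```text
clock: 27.25
eef_pos: [426.1, 229.8, 83.5]
tool_rot: [-3.141, 0.002, -2.033]
force: [-0.2, -1.0, -0.3]
opening: 0.455
gripper_force: 0.0
clock: 27.92
eef_pos: [426.3, 229.2, 82.8]
tool_rot: [-3.14, 0.0, -1.587]
force: [3.3, -0.6, 2.4]
opening: 0.165
gripper_force: 34.5
clock: 28.58
eef_pos: [427.1, 229.6, 82.9]
tool_rot: [-3.138, -0.002, -0.627]
force: [8.3, 1.6, -0.9]
opening: 0.169
gripper_force: 34.1
shift [-0.7  0.9  0.9] turn [-0.003 -0.003 -0.597] | pos [427.1 229.6  82.9] rot [-3.138e+00 -2.000e-03 -6.270e-01] q [ 0.91 -0.24 -0.48  0.   -1.33  0.03] t 28.58
```

```bash
python3 -m crank '[[[0,0,0],[0,0,-0.12],0],[[0,0,0],[0,0,-0.24],0],[[0,0,0],[0,0,-0.36],0],[[0,0,0],[0,0,-0.48],0],[[0,0,0],[0,0,-0.56],0],[[0,0,0],[0,0,-0.6],0],[[0,0,0],[0,0,-0.61],0],[[0,0,0],[0,0,-0.61],0]]'; python3 -m crank '[[[0,0,0],[0,0,0],0.5],[[0,0,0],[0,0,0],1],[[0,0,0],[0,0,0],1],[[0,0,0],[0,0,0],1],[[0,0,-20],[0,0,0],1],[[0,0,-50],[0,0,0],1],[[0,0,-80],[0,0,0],1],[[0,0,-100],[0,0,0],1]]' 20; python3 -c "
from h import *
t=ctrl.capture('scene');  tt=ctrl.capture('top')
for n in('tube_yellow','tube_red'): print(n,tube(n,68,tt))
cv2.imwrite('pics/s11.png',np.hstack([cv2.resize(t[200:380,120:340,::-1],(440,360)),cv2.resize(tt[160:300,90:230,::-1],(360,360))]))
to([594.5,121.4,180],-.035)"
```

```text
clock: 29.25
eef_pos: [427.3, 230.1, 82.9]
tool_rot: [-3.139, -0.004, -0.023]
force: [8.8, 2.2, -1.5]
opening: 0.17
gripper_force: 34.0
clock: 29.92
eef_pos: [426.0, 229.3, 185.1]
tool_rot: [-3.14, -0.002, -0.023]
force: [0.2, 0.7, 0.6]
opening: 1.003
gripper_force: 0.0
tube_yellow {'score': 0.66, 'c': array([591.2, 222.9], dtype=float32), 'ang': -0.039, 'l': np.float32(115.13964), 's': np.float32(36.265057), 'cap': array([578.80533503, 221.46387355]), 'ncap': 115}
tube_red {'score': 0.92, 'c': array([585.3, 122.9], dtype=float32), 'ang': 0.026, 'l': np.float32(116.69213), 's': np.float32(34.954025), 'cap': array([608.3014959 , 122.55146016]), 'ncap': 82}
shift [171.5 104.1   1.9] turn [-0.001  0.     0.012] | pos [425.4 229.4 182.1] rot [-3.141  0.    -0.023] q [ 0.91 -0.28 -0.33 -0.   -1.52  0.64] t 30.12
```

View pics/s11.png

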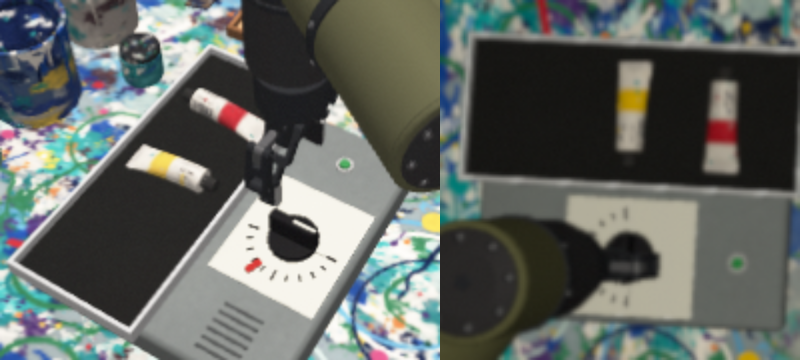

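The dial points to 0 again, and both tubes are where I laid them. Fetching red.

```bash
python3 -m crank '[[[35,21,0],[0,0,0],1],[[70,42,0],[0,0,0],1],[[105,64,0],[0,0,0],1],[[140,84,0],[0,0,0],1],[[165,99,10],[0,0,0],1],[[171,103,35],[0,0,0],1],[[171,103,50],[0,0,0],1],[[171,103,50],[0,0,0],1]]' 20;python3 -c "
from h import *
to([594.4,122,92],-.02)"
```

```text
clock: 30.78
eef_pos: [591.8, 120.8, 125.2]
tool_rot: [3.138, 0.01, -0.025]
force: [-0.1, 0.8, -1.9]
opening: 1.005
gripper_force: 0.0
shift [ 2.9 -1.4 33.2] turn [ 0.003  0.01  -0.005] | pos [591.8 120.8 125.2] rot [ 3.138  0.01  -0.025] q [ 0.53  0.08 -0.1  -0.   -1.4   1.01] t 30.78
```

```bash
python3 -m crank '[[[1,0,15],[0,0,0],1],[[1,0,30],[0,0,0],1],[[1,0,37],[0,0,0],1],[[1,0,37],[0,0,0],1],[[1,0,37],[0,0,0],0],[[1,0,37],[0,0,0],0],[[1,0,37],[0,0,0],0],[[1,0,37],[0,0,0],0]]' 20;  python3 -m crank '[[[0,0,0],[0,0,0],0],[[0,0,0],[0,0,0],0],[[0,0,0],[0,0,0],0],[[0,0,0],[0,0,0],0]]' 20;python3 -m crank '[[[0,0,-10],[0,0,0],0],[[0,0,-25],[0,0,0],0],[[0,0,-45],[0,0,0],0],[[0,0,-70],[0,0,0],0],[[0,0,-85],[0,0,0],0],[[0,0,-90],[0,0,0],0],[[0,0,-90],[0,0,0],0],[[0,0,-90],[0,0,0],0]]' 20; python3 -c "
from h import *
to([510,-330,170],-.035-.6)"
```

```text
clock: 31.45
eef_pos: [595.5, 122.5, 96.1]
tool_rot: [-3.141, -0.001, -0.023]
force: [0.0, 0.4, 0.5]
opening: 0.449
gripper_force: 0.0
clock: 31.78
eef_pos: [595.4, 122.4, 96.0]
tool_rot: [-3.141, -0.001, -0.023]
force: [-2.7, 0.3, 5.3]
opening: 0.35
gripper_force: 20.2
clock: 32.45
eef_pos: [594.7, 122.3, 183.8]
tool_rot: [-3.141, 0.002, -0.023]
force: [0.3, 0.8, -1.9]
opening: 0.356
gripper_force: 19.9
shift [-74.2 454.2  13.8] turn [0.    0.002 0.612] | pos [594.7 122.3 183.8] rot [-3.141e+00  2.000e-03 -2.300e-02] q [ 0.53  0.06 -0.01 -0.   -1.5   1.02] t 32.45
```

```bash
python3 -m crank '[[[-3,16,0],[0,0,0],0],[[-7,40,0],[0,0,0],0],[[-12,72,0],[0,0,0],0],[[-18,107,0],[0,0,0],0],[[-24,142,0],[0,0,0],0],[[-30,177,0],[0,0,0],0],[[-36,212,0],[0,0,0],0],[[-42,247,0],[0,0,0],0]]' 20; python3 -m crank '[[[-6,35,0],[0,0,0],0],[[-12,70,0],[0,0,0],0],[[-18,105,0],[0,0,0],0],[[-24,140,0],[0,0,0],0],[[-29,170,5],[0,0,0],0],[[-32,195,10],[0,0,0],0],[[-33,207,15],[0,0,0],0],[[-33,207,15],[0,0,0],0]]' 20; python3 -c "
from h import *
to([510,-330,42]);img=ctrl.capture('scene'); cv2.imwrite('pics/s12.png',cv2.resize(img[80:290,200:400,::-1],(570,600)))"
```

```text
clock: 33.12
eef_pos: [545.9, -125.6, 183.3]
tool_rot: [-3.141, 0.002, -0.023]
force: [0.4, -0.2, 0.4]
opening: 0.356
gripper_force: 19.9
clock: 33.78
eef_pos: [507.6, -331.7, 166.6]
tool_rot: [-3.14, 0.005, -0.026]
force: [0.4, 1.4, -1.4]
opening: 0.356
gripper_force: 19.9
shift [  2.9  -1.6 124.6] turn [0. 0. 0.] | pos [ 507.6 -331.7  166.6] rot [-3.14   0.005 -0.026] q [-0.25  0.07 -0.04 -0.   -1.47  1.79] t 33.78
```

View pics/s12.png

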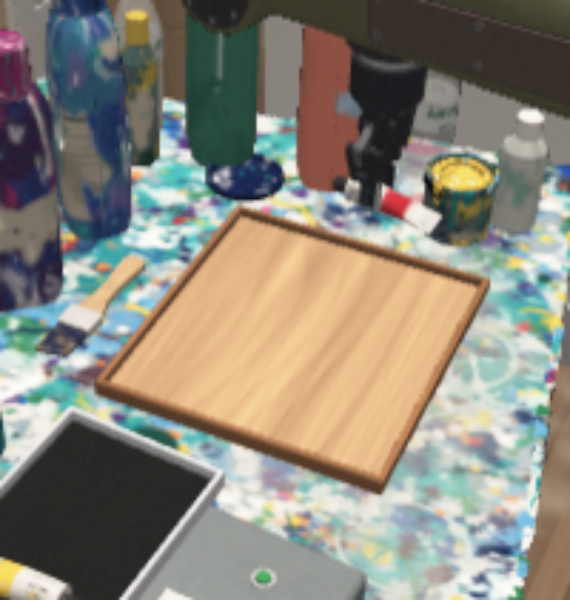

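Red is still held level over the tray's right side. Lowering it.

```bash
python3 -m crank '[[[0,0,30],[0,0,0],0],[[0,0,60],[0,0,0],0],[[0,0,90],[0,0,0],0],[[0,0,110],[0,0,0],0],[[0,0,120],[0,0,0],0],[[0,0,124],[0,0,0],0],[[0,0,124],[0,0,0],0],[[0,0,124],[0,0,0],0]]' 20; python3 -m crank '[[[0,0,1],[0,0,0],0],[[0,0,2],[0,0,0],0],[[0,0,2],[0,0,0],0],[[0,0,2],[0,0,0],0]]' 20;python3 -m crank '[[[0,0,1],[0,0,0],0],[[0,0,2],[0,0,0],0],[[0,0,2],[0,0,0],0]]' 20
```

```text
clock: 34.5
eef_pos: [510.6, -329.9, 47.7]
tool_rot: [3.141, -0.002, -0.022]
force: [0.7, 0.1, -1.2]
opening: 0.359
gripper_force: 19.9
clock: 34.83
eef_pos: [509.9, -330.0, 44.5]
tool_rot: [3.141, -0.001, -0.023]
force: [0.2, -0.1, -0.6]
opening: 0.351
gripper_force: 19.9
clock: 35.08
eef_pos: [509.6, -329.8, 41.7]
tool_rot: [-3.141, 0.0, -0.023]
force: [-0.2, 0.1, -1.2]
opening: 0.355
gripper_force: 19.9
```

```bash
python3 -m crank '[[[0,0,1],[0,0,0],0],[[0,0,2],[0,0,0],0],[[0,0,3],[0,0,0],0],[[0,0,3],[0,0,0],0]]' 20; python3 -m crank '[[[0,0,1],[0,0,0],0],[[0,0,1.5],[0,0,0],0],[[0,0,1.5],[0,0,0],0]]' 20;python3 -m crank '[[[0,0,1],[0,0,0],0],[[0,0,1],[0,0,0],0],[[0,0,1],[0,0,0],0]]' 20
```

```text
clock: 35.42
eef_pos: [509.5, -329.8, 38.6]
tool_rot: [-3.141, 0.001, -0.023]
force: [0.4, -0.1, -0.3]
opening: 0.354
gripper_force: 19.9
clock: 35.67
eef_pos: [509.6, -329.8, 37.3]
tool_rot: [-3.141, 0.0, -0.023]
force: [-0.5, 0.3, -0.6]
opening: 0.352
gripper_force: 19.9
clock: 35.92
eef_pos: [509.7, -329.9, 36.4]
tool_rot: [-3.141, 0.0, -0.023]
force: [0.4, 0.1, -0.5]
opening: 0.356
gripper_force: 19.9
```

```bash
python3 -m crank '[[[0,0,1],[0,0,0],0],[[0,0,1],[0,0,0],0],[[0,0,1],[0,0,0],0]]' 20
```

```text
clock: 36.17
eef_pos: [509.8, -330.0, 36.0]
tool_rot: [3.141, -0.0, -0.023]
force: [-0.6, 0.6, 2.4]
opening: 0.358
gripper_force: 20.4
```

```bash
python3 -m crank '[[[0,0,0.5],[0,0,0],0],[[0,0,0.5],[0,0,0],0],[[0,0,0.5],[0,0,0],0]]' 20
```

```text
clock: 36.42
eef_pos: [509.8, -330.0, 36.0]
tool_rot: [3.141, -0.0, -0.023]
force: [-2.4, 2.3, 5.6]
opening: 0.352
gripper_force: 20.8
```

```bash
python3 -m crank '[[[0,0,0],[0,0,0],0.6],[[0,0,0],[0,0,0],1],[[0,0,0],[0,0,0],1],[[0,0,0],[0,0,0],1],[[0,0,-25],[0,0,0],1],[[0,0,-60],[0,0,0],1],[[0,0,-100],[0,0,0],1],[[0,0,-140],[0,0,0],1]]' 20; python3 -c "
from h import *
to([582,223.5,170],-.035)"
```

```text
clock: 37.08
eef_pos: [509.2, -329.8, 176.0]
tool_rot: [-3.141, 0.002, -0.023]
force: [1.2, -0.0, -0.6]
opening: 0.998
gripper_force: 0.0
shift [  60.1 -554.8    6.1] turn [-0.     0.002  0.012] | pos [ 509.2 -329.8  176. ] rot [-3.141e+00  2.000e-03 -2.300e-02] q [-0.24  0.06 -0.03  0.   -1.48  1.79] t 37.08
```

```bash
python3 -m crank '[[[4,-38,0],[0,0,0],1],[[8,-76,0],[0,0,0],1],[[12,-114,0],[0,0,0],1],[[16,-152,0],[0,0,0],1],[[20,-190,0],[0,0,0],1],[[25,-228,0],[0,0,0],1],[[29,-266,0],[0,0,0],1],[[33,-304,0],[0,0,0],1]]' 20;python3 -m crank '[[[4,-38,0],[0,0,0],1],[[8,-76,0],[0,0,0],1],[[12,-114,0],[0,0,0],1],[[16,-152,0],[0,0,0.01],1],[[20,-190,0],[0,0,0.01],1],[[25,-228,0],[0,0,0.01],1],[[27,-251,0],[0,0,0.01],1],[[27,-251,0],[0,0,0.01],1]]' 20; python3 -c "
from h import *
t=ctrl.capture('scene'); tt=ctrl.capture('top'); print('red',tube('tube_red',8,tt)); 
r=ctrl.recognise('tube_yellow','scene')[:1]; print(r, r and world(r[0]['at'],85,'scene'))
cv2.imwrite('pics/s13.png',np.hstack([cv2.resize(t[200:380,120:340,::-1],(440,360)),cv2.resize(tt[150:290,250:390,::-1],(360,360))]))
to([582,223.5,120],-.035)"
```

```text
clock: 37.75
eef_pos: [549.6, -24.8, 175.1]
tool_rot: [-3.141, -0.0, -0.023]
force: [1.5, -0.7, 0.5]
opening: 1.002
gripper_force: 0.0
clock: 38.42
eef_pos: [582.1, 227.7, 173.6]
tool_rot: [3.141, 0.001, -0.029]
force: [-0.1, -1.5, 0.2]
opening: 0.995
gripper_force: 0.0
red {'score': 0.93, 'c': array([ 505.1, -393.9], dtype=float32), 'ang': 0.007, 'l': np.float32(114.56895), 's': np.float32(30.160479), 'cap': array([ 553.65362741, -401.25655209]), 'ncap': 25}
[{'at': [283.6, 207.8], 'score': 0.56}] [[584.33762305 226.40047493]]
shift [-0.5 -0.5 55. ] turn [0.    0.    0.002] | pos [582.5 223.  175. ] rot [ 3.141  0.    -0.033] q [ 0.69  0.11  0.02  0.   -1.48  0.85] t 38.62
```

View pics/s13.png

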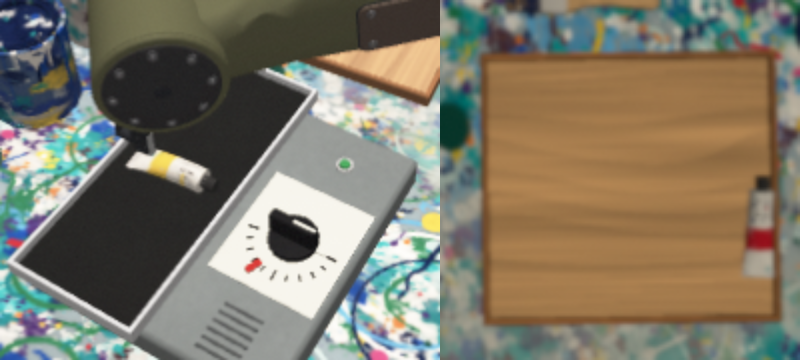

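Red was knocked about 6 cm to the tray's right rim (crop (760,225)), so I'll check it afterwards. Yellow first.

```bash
python3 -m crank '[[[0,0,30],[0,0,0],1],[[0,0,60],[0,0,0],1],[[0,0,78],[0,0,0],1],[[0,0,80],[0,0,0],1],[[0,0,80],[0,0,0],0],[[0,0,80],[0,0,0],0],[[0,0,80],[0,0,0],0],[[0,0,80],[0,0,0],0]]' 20;  python3 -m crank '[[[0,0,0],[0,0,0],0],[[0,0,0],[0,0,0],0],[[0,0,0],[0,0,0],0],[[0,0,0],[0,0,0],0]]' 20;python3 -m crank '[[[0,0,-10],[0,0,0],0],[[0,0,-25],[0,0,0],0],[[0,0,-45],[0,0,0],0],[[0,0,-70],[0,0,0],0],[[0,0,-80],[0,0,0],0],[[0,0,-80],[0,0,0],0],[[0,0,-80],[0,0,0],0]]' 20; python3 -c "
from h import *
to([560,-180,160])"
```

```text
clock: 39.28
eef_pos: [583.3, 223.8, 97.2]
tool_rot: [-3.14, -0.003, -0.033]
force: [-0.9, 0.0, -0.2]
opening: 0.458
gripper_force: 0.0
clock: 39.62
eef_pos: [583.2, 224.0, 97.0]
tool_rot: [-3.14, -0.003, -0.033]
force: [-1.0, -0.2, 5.6]
opening: 0.353
gripper_force: 20.1
clock: 40.2
eef_pos: [582.3, 223.8, 174.6]
tool_rot: [-3.141, 0.0, -0.033]
force: [-1.2, -0.4, -1.7]
opening: 0.353
gripper_force: 19.5
shift [ -8.9 404.4  14.3] turn [0. 0. 0.] | pos [582.3 223.8 174.6] rot [-3.141  0.    -0.033] q [ 0.69  0.11  0.02 -0.   -1.48  0.85] t 40.2
```

```bash
python3 -m crank '[[[0,16,0],[0,0,0],0],[[-1,40,0],[0,0,0],0],[[-2,72,0],[0,0,0],0],[[-2,107,0],[0,0,0],0],[[-3,142,0],[0,0,0],0],[[-4,177,0],[0,0,0],0],[[-5,212,0],[0,0,0],0],[[-6,247,0],[0,0,0],0]]' 20; python3 -m crank '[[[-1,35,0],[0,0,0],0],[[-2,70,0],[0,0,0],0],[[-3,105,0],[0,0,0],0],[[-3,130,0],[0,0,0],0],[[-3,150,0],[0,0,0],0],[[-3,157,0],[0,0,0],0],[[-3,157,0],[0,0,0],0],[[-3,157,0],[0,0,0],0]]' 20; python3 -c "
from h import *
to([560,-180,46])"
```

```text
clock: 40.87
eef_pos: [566.9, -25.2, 172.9]
tool_rot: [3.141, 0.003, -0.033]
force: [1.9, 0.1, -1.9]
opening: 0.348
gripper_force: 19.6
clock: 41.53
eef_pos: [559.5, -179.8, 173.6]
tool_rot: [-3.141, 0.002, -0.034]
force: [-0.2, 0.4, -0.2]
opening: 0.354
gripper_force: 19.6
shift [  0.8   0.2 127.6] turn [0. 0. 0.] | pos [ 559.5 -179.8  173.6] rot [-3.141e+00  2.000e-03 -3.400e-02] q [ 0.03  0.01 -0.08 -0.   -1.48  1.51] t 41.53
```

```bash
python3 -m crank '[[[0,0,30],[0,0,0],0],[[0,0,60],[0,0,0],0],[[0,0,90],[0,0,0],0],[[0,0,112],[0,0,0],0],[[0,0,124],[0,0,0],0],[[0,0,127],[0,0,0],0],[[0,0,127],[0,0,0],0],[[0,0,127],[0,0,0],0]]' 20; python3 -m crank '[[[0,0,1],[0,0,0],0],[[0,0,2],[0,0,0],0],[[0,0,3],[0,0,0],0],[[0,0,4],[0,0,0],0],[[0,0,4],[0,0,0],0]]' 20;python3 -m crank '[[[0,0,1],[0,0,0],0],[[0,0,2],[0,0,0],0],[[0,0,2],[0,0,0],0]]' 20
```

```text
clock: 42.2
eef_pos: [561.2, -179.7, 49.8]
tool_rot: [3.141, -0.002, -0.032]
force: [-0.2, 1.1, -0.6]
opening: 0.356
gripper_force: 19.6
clock: 42.62
eef_pos: [560.1, -179.9, 44.0]
tool_rot: [-3.141, 0.0, -0.033]
force: [0.2, 0.4, -1.2]
opening: 0.353
gripper_force: 19.6
clock: 42.87
eef_pos: [560.0, -179.9, 41.7]
tool_rot: [-3.141, 0.0, -0.033]
force: [-0.2, 0.2, -1.6]
opening: 0.355
gripper_force: 19.6
```

```bash
python3 -m crank '[[[0,0,1],[0,0,0],0],[[0,0,2],[0,0,0],0],[[0,0,3],[0,0,0],0],[[0,0,3],[0,0,0],0]]' 20; python3 -m crank '[[[0,0,1],[0,0,0],0],[[0,0,1],[0,0,0],0],[[0,0,1],[0,0,0],0]]' 20;python3 -m crank '[[[0,0,0.5],[0,0,0],0],[[0,0,0.5],[0,0,0],0],[[0,0,0.5],[0,0,0],0]]' 20
```

```text
clock: 43.2
eef_pos: [560.0, -179.8, 38.7]
tool_rot: [-3.141, 0.001, -0.033]
force: [-0.1, -0.5, -2.0]
opening: 0.354
gripper_force: 19.6
clock: 43.45
eef_pos: [560.1, -179.9, 37.9]
tool_rot: [-3.142, 0.0, -0.033]
force: [-0.2, 0.5, -0.5]
opening: 0.354
gripper_force: 19.6
clock: 43.7
eef_pos: [560.1, -179.9, 37.5]
tool_rot: [-3.142, 0.0, -0.033]
force: [0.7, -0.9, -1.0]
opening: 0.349
gripper_force: 19.6
```

```bash
python3 -m crank '[[[0,0,0.5],[0,0,0],0],[[0,0,1],[0,0,0],0],[[0,0,1],[0,0,0],0]]' 20
```

```text
clock: 43.95
eef_pos: [560.2, -179.9, 37.0]
tool_rot: [3.141, -0.0, -0.033]
force: [-2.1, 1.2, 2.6]
opening: 0.35
gripper_force: 20.4
```

```bash
python3 -m crank '[[[0,0,0.5],[0,0,0],0],[[0,0,0.5],[0,0,0],0],[[0,0,0.5],[0,0,0],0]]' 20
```

```text
clock: 44.2
eef_pos: [560.2, -179.9, 37.0]
tool_rot: [3.141, -0.0, -0.033]
force: [-3.9, 1.1, 5.2]
opening: 0.35
gripper_force: 20.9
```

Touched down. Releasing, then backing off to see both tubes.

```bash
python3 -m crank '[[[0,0,0],[0,0,0],0.6],[[0,0,0],[0,0,0],1],[[0,0,0],[0,0,0],1],[[0,0,0],[0,0,0],1],[[0,0,-25],[0,0,0],1],[[0,0,-60],[0,0,0],1],[[0,0,-100],[0,0,0],1],[[0,0,-140],[0,0,0],1]]' 20; python3 -m crank '[[[-8,-35,0],[0,0,0],1],[[-16,-70,0],[0,0,0],1],[[-24,-105,0],[0,0,0],1],[[-32,-140,0],[0,0,0],1],[[-40,-180,0],[0,0,0],1],[[-40,-215,0],[0,0,0],1],[[-40,-220,0],[0,0,0],1],[[-40,-220,0],[0,0,0],1]]' 20; python3 -c "
from h import *
t=ctrl.capture('scene'); tt=ctrl.capture('top')
for n in('tube_yellow','tube_red'): print(n,tube(n,8,tt))
m=ctrl.outline_of('tray_floor','top')[0]['region']; w=world(np.argwhere(m),14); print('tray y range at x~505',w[abs(w[:,0]-505)<30][:,1].min())
cv2.imwrite('pics/s14.png',np.hstack([cv2.resize(t[150:240,300:400,::-1],(400,360)),cv2.resize(tt[150:290,250:390,::-1],(360,360))]))
to([514,-394,160])"
```

```text
clock: 44.87
eef_pos: [559.6, -179.9, 177.0]
tool_rot: [3.142, 0.001, -0.033]
force: [1.6, 0.6, 0.0]
opening: 1.003
gripper_force: 0.0
clock: 45.53
eef_pos: [527.3, 43.3, 175.9]
tool_rot: [-3.141, -0.0, -0.03]
force: [-1.0, -0.9, -0.3]
opening: 0.999
gripper_force: 0.0
tube_yellow {'score': 0.75, 'c': array([ 566.3, -182. ], dtype=float32), 'ang': 0.015, 'l': np.float32(111.79988), 's': np.float32(30.200575), 'cap': array([ 517.65718882, -181.01921214]), 'ncap': 15}
tube_red {'score': 0.71, 'c': array([ 503.5, -396.1], dtype=float32), 'ang': -0.038, 'l': np.float32(118.239525), 's': np.float32(30.803041), 'cap': array([ 553.78495621, -401.86185588]), 'ncap': 25}
tray y range at x~505 -419.4041271007714
shift [  1.6 434.4  16. ] turn [0. 0. 0.] | pos [527.5  40.2 176. ] rot [ 3.141  0.    -0.035] q [ 0.46 -0.15 -0.23  0.   -1.49  1.08] t 45.78
```

View pics/s14.png

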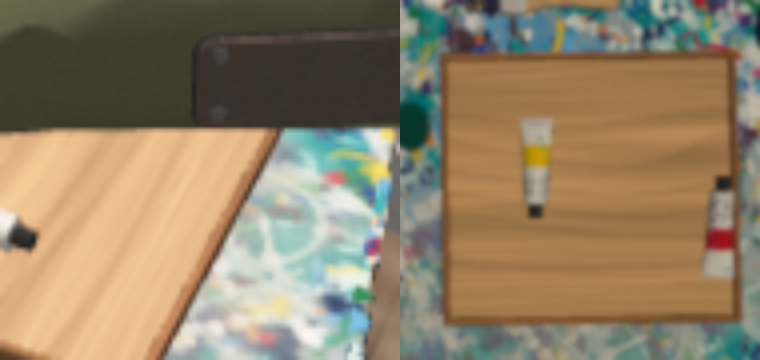

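I've used up the picture views (16 against the 14 allowed), so from here I'll check with numbers only. The view shows red lying along the inside of the right rim and yellow flat mid-tray. I'll move the arm aside and triangulate both heights from the two cameras.

```bash
python3 -m crank '[[[-8,-35,0],[0,0,0],1],[[-16,-70,0],[0,0,0],1],[[-24,-105,0],[0,0,0],1],[[-32,-140,0],[0,0,0],1],[[-40,-175,0],[0,0,0],1],[[-40,-210,0],[0,0,0],1],[[-40,-240,0],[0,0,0],1],[[-40,-240,0],[0,0,0],1]]' 20|head -2; python3 - <<'E'
from h import *
pic={c:ctrl.capture(c) for c in("top","scene")}
def ray(px,cam):
    a,b=world([px],0,cam)[0],world([px],100,cam)[0]; return np.r_[a,0],np.r_[b-a,100]/np.linalg.norm(np.r_[b-a,100])
for n in("yellow","red"):
    L={"band":[], "cap":[], "all":[]}
    for c in pic:
        r=ctrl.outline_of("tube_"+n,c)
        if not r: print(n,c,"none"); continue
        m=cv2.dilate(r[0]["region"].astype(np.uint8),np.ones((3,3))).astype(bool); hsv=cv2.cvtColor(pic[c],cv2.COLOR_RGB2HSV)
        h,s,v=cv2.split(hsv); band=m&(s>170)&(v>110)&(((h>20)&(h<35)) if n=="yellow" else ((h<5)|(h>170))); cap=m&(pic[c].max(2)<70)
        for k,mm in(("band",band),("cap",cap),("all",r[0]["region"])):
            if mm.sum()>2: L[k].append(ray(np.argwhere(mm).mean(0),c))
        print(n,c,round(r[0]["score"],2),np.array(r[0]["at"]).round(),band.sum(),cap.sum(),m.sum())
    for k,v in L.items():
        if len(v)==2:
            (p,d),(q,e)=v; t=np.linalg.lstsq(np.c_[d,-e],q-p,rcond=None)[0]; a,b=p+t[0]*d,q+t[1]*e; print("  ",k,((a+b)/2).round(1),"gap",np.linalg.norm(a-b).round(1))
E
```

```text
clock: 46.45
eef_pos: [495.3, 285.5, 175.0]
yellow top 0.62 [215. 301.] 69 16 528
yellow scene 0.6 [200. 280.] 0 0 165
   all [ 582.6 -174.2   31.6] gap 28.1
red top 0.85 [239. 372.] 58 27 494
red scene 0.55 [171. 336.] 37 12 340
   band [ 488.7 -399.    18.5] gap 0.9
   cap [ 552.9 -399.9   28.5] gap 0.5
   all [ 499.2 -396.2   24.2] gap 0.3
```

```bash
python3 -m crank '[[[-14,38,0],[0,0,0],1],[[-28,76,-10],[0,0,0],1],[[-42,114,-20],[0,0,0],1],[[-56,152,-30],[0,0,0],1],[[-70,190,-40],[0,0,0],1],[[-84,228,-50],[0,0,0],1],[[-98,266,-60],[0,0,0],1],[[-112,300,-70],[0,0,0],1]]' 20|head -2;  python3 -m crank '[[[-10,38,0],[0,0,0],1],[[-20,76,0],[0,0,0],1],[[-30,114,0],[0,0,0],1],[[-40,152,0],[0,0,0],1],[[-50,190,0],[0,0,0],1],[[-60,228,0],[0,0,0],1],[[-70,266,0],[0,0,0],1],[[-80,304,0],[0,0,0],1]]' |head -2; python3 -m crank '[[[-10,38,0],[0,0,0],1],[[-20,76,0],[0,0,0],1],[[-30,114,0],[0,0,0],1],[[-40,152,0],[0,0,0],1],[[-45,180,0],[0,0,0],1],[[-45,180,0],[0,0,0],1]]'|head -2; python3 - <<'E'
from h import *
pic={c:ctrl.capture(c) for c in("top","scene")}
def ray(px,cam):
    a,b=world([px],0,cam)[0],world([px],100,cam)[0]; return np.r_[a,0],np.r_[b-a,100]/np.linalg.norm(np.r_[b-a,100])
for n in("yellow","red"):
    L={"band":[], "cap":[], "all":[]}
    for c in pic:
        r=ctrl.outline_of("tube_"+n,c)
        if not r: print(n,c,"none"); continue
        m=cv2.dilate(r[0]["region"].astype(np.uint8),np.ones((3,3))).astype(bool); hsv=cv2.cvtColor(pic[c],cv2.COLOR_RGB2HSV)
        h,s,v=cv2.split(hsv); band=m&(s>170)&(v>110)&(((h>20)&(h<35)) if n=="yellow" else ((h<5)|(h>170))); cap=m&(pic[c].max(2)<70)
        for k,mm in(("band",band),("cap",cap),("all",r[0]["region"])):
            if mm.sum()>2: L[k].append(ray(np.argwhere(mm).mean(0),c))
        print(n,c,round(r[0]["score"],2),np.array(r[0]["at"]).round(),band.sum(),cap.sum(),m.sum())
    for k,v in L.items():
        if len(v)==2:
            (p,d),(q,e)=v; t=np.linalg.lstsq(np.c_[d,-e],q-p,rcond=None)[0]; a,b=p+t[0]*d,q+t[1]*e; print("  ",k,((a+b)/2).round(1),"gap",np.linalg.norm(a-b).round(1))
for q in("pot_black","brush_chip","tin_small"): print(q,[np.round(r["at"]) for r in ctrl.recognise(q,"top")[:1]])
m=ctrl.outline_of("tray","top")[0]["region"]; print("tray",rect(m,18))
E
```

```text
clock: 47.42
eef_pos: [372.0, -16.1, 246.9]
clock: 48.08
eef_pos: [281.5, -317.1, 246.6]
clock: 48.58
eef_pos: [229.6, -496.8, 244.2]
yellow top 0.86 [214. 301.] 69 15 514
yellow scene 0.61 [207. 290.] 0 22 394
   cap [ 516.9 -181.2   20.5] gap 1.5
   all [ 569.8 -182.5   17.5] gap 4.0
red top 0.73 [238. 371.] 58 27 487
red scene 0.75 [172. 340.] 37 14 397
   band [ 488.7 -399.    18.5] gap 0.9
   cap [ 553.4 -399.7   28.3] gap 0.5
   all [ 497.9 -394.8   25.4] gap 0.2
pot_black [array([149., 225.])]
brush_chip [array([145., 298.])]
tin_small [array([252., 419.])]
tray (array([ 548.228  , -244.07318], dtype=float32), np.float32(-1.5413241), np.float32(348.41928), np.float32(324.33957))
```

Red's body reads about 8 mm higher than yellow's, so it may be leaning on the rim. There's plenty of time, so I'll regrasp it with the fingertips above the rim and lay it further in.

```bash
python3 -c "
from h import *
to([513,-396,110],-.033)"
```

```text
shift [ 276.7 -105.7  136.6] turn [ 0.001 -0.001  0.001] | pos [ 233.  -492.8  246.5] rot [ 3.141e+00 -1.000e-03 -3.200e-02] q [-0.76 -0.11 -0.07 -0.   -1.61  2.3 ] t 49.08
```

```bash
python3 -m crank '[[[37,-14,0],[0,0,0],1],[[74,-28,0],[0,0,0],1],[[111,-42,0],[0,0,0],1],[[148,-57,0],[0,0,0],1],[[185,-71,0],[0,0,0],1],[[222,-85,10],[0,0,0],1],[[255,-98,30],[0,0,0],1],[[277,-106,60],[0,0,0],1]]' 20; python3 -m crank '[[[0,0,35],[0,0,0],1],[[0,0,70],[0,0,0],1],[[0,0,76],[0,0,0],1],[[0,0,76],[0,0,0],1],[[0,0,76],[0,0,0],1]]' 20; python3 -c "
from h import *
t=ctrl.capture('scene'); r=ctrl.outline_of('tube_red','scene'); print(r and np.round(r[0]['at']))
to([513,-396,41],-.033)"
```

```text
clock: 49.75
eef_pos: [516.9, -395.0, 188.2]
tool_rot: [3.139, -0.005, -0.03]
force: [0.2, -1.1, -0.3]
opening: 1.006
gripper_force: 0.0
clock: 50.17
eef_pos: [513.4, -397.1, 112.3]
tool_rot: [3.14, -0.001, -0.033]
force: [0.1, 0.3, 1.7]
opening: 1.004
gripper_force: 0.0
[174. 338.]
shift [-1.4 -1.6 72.8] turn [ 0.003 -0.004  0.   ] | pos [ 514.  -397.5  113.8] rot [ 3.139 -0.004 -0.033] q [-0.35  0.19  0.    0.   -1.37  1.89] t 50.27
```

```bash
python3 -m crank '[[[0,-1,30],[0,0,0],1],[[0,-1,55],[0,0,0],1],[[0,-1,66],[0,0,0],1],[[0,-1,68],[0,0,0],1],[[0,-1,68],[0,0,0],1],[[0,-1,68],[0,0,0],1]]' 20;  python3 -m crank '[[[0,0,0],[0,0,0],0.7],[[0,0,0],[0,0,0],0.6],[[0,0,0],[0,0,0],0.5],[[0,0,0],[0,0,0],0.45],[[0,0,0],[0,0,0],0.45]]' 20
```

```text
clock: 50.77
eef_pos: [514.0, -396.3, 44.6]
tool_rot: [3.14, -0.003, -0.033]
force: [-0.1, 0.4, -0.5]
opening: 0.997
gripper_force: 0.0
clock: 51.18
eef_pos: [513.1, -395.5, 42.3]
tool_rot: [3.142, -0.0, -0.033]
force: [-0.0, -0.1, -0.7]
opening: 0.454
gripper_force: 0.0
```

```bash
python3 -m crank '[[[0,0,1],[0,0,0],0.45],[[0,0,2],[0,0,0],0.45],[[0,0,2],[0,0,0],0.45],[[0,0,2],[0,0,0],0],[[0,0,2],[0,0,0],0],[[0,0,2],[0,0,0],0],[[0,0,2],[0,0,0],0],[[0,0,2],[0,0,0],0]]' 20
```

```text
clock: 51.85
eef_pos: [512.9, -395.4, 39.9]
tool_rot: [-3.141, 0.0, -0.033]
force: [-0.0, -0.7, -0.5]
opening: 0.36
gripper_force: 20.6
```

Gripped (30.6 mm) with no rim contact. Lifting slightly and moving 80 mm inward.

```bash
python3 -m crank '[[[0,0,-4],[0,0,0],0],[[0,0,-12],[0,0,0],0],[[0,0,-22],[0,0,0],0],[[0,0,-30],[0,0,0],0],[[0,0,-30],[0,0,0],0],[[0,-15,-30],[0,0,0],0],[[0,-35,-30],[0,0,0],0],[[0,-55,-30],[0,0,0],0]]' 20; python3 -m crank '[[[0,-15,0],[0,0,0],0],[[0,-25,0],[0,0,0],0],[[0,-25,5],[0,0,0],0],[[0,-25,13],[0,0,0],0],[[0,-25,18],[0,0,0],0],[[0,-25,18],[0,0,0],0],[[0,-25,18],[0,0,0],0]]' 20
```

```text
clock: 52.52
eef_pos: [514.6, -340.1, 70.0]
tool_rot: [-3.141, -0.0, -0.034]
force: [0.2, 0.5, -0.7]
opening: 0.36
gripper_force: 20.6
clock: 53.1
eef_pos: [515.0, -316.0, 51.0]
tool_rot: [-3.141, 0.002, -0.034]
force: [-0.1, -0.4, -1.4]
opening: 0.36
gripper_force: 20.6
```

```bash
python3 -m crank '[[[0,0,1],[0,0,0],0],[[0,0,2],[0,0,0],0],[[0,0,3],[0,0,0],0],[[0,0,4],[0,0,0],0],[[0,0,4],[0,0,0],0]]' 20;python3 -m crank '[[[0,0,1],[0,0,0],0],[[0,0,2],[0,0,0],0],[[0,0,3],[0,0,0],0],[[0,0,3],[0,0,0],0]]' 20;python3 -m crank '[[[0,0,1],[0,0,0],0],[[0,0,1.5],[0,0,0],0],[[0,0,1.5],[0,0,0],0]]' 20
```

```text
clock: 53.52
eef_pos: [515.5, -315.5, 47.8]
tool_rot: [-3.141, 0.0, -0.033]
force: [-0.2, 0.1, 0.0]
opening: 0.354
gripper_force: 20.6
clock: 53.85
eef_pos: [515.5, -315.4, 44.7]
tool_rot: [-3.141, 0.0, -0.033]
force: [-0.6, 0.1, -0.8]
opening: 0.361
gripper_force: 20.6
clock: 54.1
eef_pos: [515.6, -315.4, 43.3]
tool_rot: [-3.141, 0.0, -0.033]
force: [0.1, -0.1, -1.4]
opening: 0.36
gripper_force: 20.6
```

```bash
python3 -m crank '[[[0,0,1],[0,0,0],0],[[0,0,1.5],[0,0,0],0],[[0,0,1.5],[0,0,0],0]]' 20
```

```text
clock: 54.35
eef_pos: [515.5, -315.4, 41.8]
tool_rot: [-3.141, 0.0, -0.033]
force: [-0.3, 0.3, -0.1]
opening: 0.354
gripper_force: 20.6
```

```bash
python3 -m crank '[[[0,0,1],[0,0,0],0],[[0,0,1],[0,0,0],0],[[0,0,1],[0,0,0],0]]' 20
```

```text
clock: 54.6
eef_pos: [515.6, -315.5, 40.9]
tool_rot: [-3.141, 0.0, -0.033]
force: [-0.1, 0.0, -1.6]
opening: 0.361
gripper_force: 20.6
```

```bash
python3 -m crank '[[[0,0,0.5],[0,0,0],0],[[0,0,0.5],[0,0,0],0],[[0,0,0.5],[0,0,0],0]]' 20
```

```text
clock: 54.85
eef_pos: [515.6, -315.5, 40.5]
tool_rot: [-3.141, 0.0, -0.033]
force: [-0.3, 0.3, -1.8]
opening: 0.362
gripper_force: 20.6
```

```bash
python3 -m crank '[[[0,0,0.5],[0,0,0],0],[[0,0,1],[0,0,0],0],[[0,0,1],[0,0,0],0]]' 20
```

```text
clock: 55.1
eef_pos: [515.7, -315.5, 39.8]
tool_rot: [3.141, -0.0, -0.033]
force: [-0.5, 0.9, 0.3]
opening: 0.354
gripper_force: 20.8
```

```bash
python3 -m crank '[[[0,0,0.5],[0,0,0],0],[[0,0,0.5],[0,0,0],0],[[0,0,0.5],[0,0,0],0]]' 20
```

```text
clock: 55.35
eef_pos: [515.9, -315.6, 39.7]
tool_rot: [3.141, -0.001, -0.033]
force: [-1.7, 1.9, 5.9]
opening: 0.355
gripper_force: 21.2
```

```bash
python3 -m crank '[[[0,0,0],[0,0,0],0.6],[[0,0,0],[0,0,0],1],[[0,0,0],[0,0,0],1],[[0,0,0],[0,0,0],1],[[0,0,-25],[0,0,0],1],[[0,0,-60],[0,0,0],1],[[0,0,-100],[0,0,0],1],[[0,0,-140],[0,0,0],1]]' 20|head -2; python3 -m crank '[[[-36,10,0],[0,0,0],1],[[-72,20,0],[0,0,0],1],[[-108,30,0],[0,0,0],1],[[-144,40,0],[0,0,0],1],[[-180,50,0],[0,0,0],1],[[-216,60,0],[0,0,0],1],[[-240,80,0],[0,0,0],1],[[-250,110,0],[0,0,0],1]]' |head -2;python3 -m crank '[[[0,30,0],[0,0,0],1],[[0,50,0],[0,0,0],1],[[0,50,0],[0,0,0],1]]' |head -2; python3 - <<'E'
from h import *
tt=ctrl.capture("top"); ctrl.capture("scene")
for n in('tube_yellow','tube_red'): print(n,tube(n,8,tt), [(round(r['score'],2),np.round(r['at'])) for r in ctrl.recognise(n,'scene')[:1]])
for q in("pot_black","brush_chip","tin_small"): print(q,[np.round(r["at"]) for r in ctrl.recognise(q,"top")[:1]])
E
```

```text
clock: 56.02
eef_pos: [515.1, -315.4, 179.9]
clock: 56.68
eef_pos: [260.0, -417.1, 180.5]
clock: 56.93
eef_pos: [259.4, -469.5, 177.9]
tube_yellow None [(0.68, array([204., 287.]))]
tube_red {'score': 0.69, 'c': array([ 506.6, -319.5], dtype=float32), 'ang': -0.046, 'l': np.float32(115.65017), 's': np.float32(33.543617), 'cap': array([ 556.31140109, -323.02094618]), 'ncap': 15} [(0.56, array([185., 326.]))]
pot_black [array([149., 224.])]
brush_chip [array([145., 295.])]
tin_small [array([251., 421.])]
```

```bash
python3 - <<'E'
from h import *
tt=ctrl.capture("top"); y=tube('tube_yellow',8,tt); r=tube('tube_red',8,tt); print(y,r['c'])
w=tt.astype(int)[170:275,265:385]; m=(w[:,:,0]>170)&(w[:,:,1]>150)&(w[:,:,2]<60); print("yellow band px",m.sum(), m.sum() and world(np.argwhere(m).mean(0)+[170,265],25))
E
python3 -c "
from station import ctrl
print(ctrl.finish_job())"
```

```text
{'score': 0.76, 'c': array([ 569.3, -182. ], dtype=float32), 'ang': 0.015, 'l': np.float32(117.8691), 's': np.float32(36.26773), 'cap': array([ 517.65718882, -181.01921214]), 'ncap': 15} [ 503.9 -317. ]
yellow band px 1 [[ 582.51398897 -184.58393324]]
the job is handed in; nothing more can be done
None
```

The job is handed in: both tubes present (yellow and red) were shaken about 5 s at the red mark, the dial was turned back to 0, and both lie flat in the tray at about 57 s; I viewed 16 pictures, over the limit of 14.

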